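# Set the overload stop of a load cell

### The job

Pick up the mixing spatula by its wooden handle, push its thin blade into the gap under the free edge of the load cell's hinged dust cover and lever the cover all the way open until it leans back on its stop, keeping the fingers off the cover, then lay the spatula flat on the table and let go of it. Screw the knurled stop nut on the load cell clockwise (seen from above) until it bottoms out on its seat, then back it off a quarter turn, and finish while still gripping the nut, so that it cannot creep before it is locked. Leave the three asphalt specimens (two small cores and a round slice) where they are.

Things in the scene. Friction and masses are not known exactly. Their poses are not given: they have to be found in the camera images.
- load_cell: Load cell: grey painted block fixed to the table (place and yaw vary). Block 130 mm along x, y from -90 to +100 mm, flat deck 45 mm above the table; foot flange 190 x 150 mm, 10 mm high; 20 mm gland stub on the +x side. Origin: on the table under the stud's axis. z up; +y points to the cover's free edge, -y to its hinge.
- cover: Dust cover: bare sheet aluminium shell over the deck, open below, 118 mm wide (x), 155 mm from hinge line (its origin) to free edge, walls 42 mm, about 110 g. Closed, its top is 96 mm above the table; the rim of its free edge is 53 mm up and 75 mm from the stud axis on +y, leaving an 8 mm gap over the deck, which runs on 25 mm beyond it as a bare ledge. Fingers must not press on it.
- cover_angle (a joint): Opening angle of the cover (rad): 0 closed, 2.1 fully open against its stop. The free edge swings up about the load cell's +x axis. The cover falls shut if left below about 1.2 rad and falls open by itself beyond about 1.3. Needs about 0.8 N upward at the free edge.
- cover_edge (a point): Middle of the lower rim of the cover's free edge (moves with the cover): the blade goes in under this, along the load cell's -y.
- cover_hinge (a point): Middle of the cover's hinge line (fixed on the load cell, 49 mm above the table, 80 mm from the stud axis on the -y side; the line runs along the load cell's x).
- stop_nut: Knurled steel nut, 40 mm diameter, 22 mm high, with a small dark index rib on its top at its own +x side. Origin: centre of its underside, 59 mm above the table when bottomed. Already started on an upright stud (4 mm pitch, right-hand) whose top is 87 mm above the table. Under the closed cover; with it open the deck is bare for 65 mm round the nut but for a 32 mm seat below it.
- nut_turn (a joint): Angle of the nut on its thread (rad): 0 = bottomed out on its seat (hard stop), grows as the nut is unscrewed (counterclockwise from above); starts between 1.2 and 2.6. A quarter turn is 1.57. Turning takes about 0.05 N m; it stays where it is left.
- nut_grip (a point): Point on the stud's axis at half the nut's height when bottomed, 71 mm above the table (fixed on the load cell).
- spatula: Mixing spatula lying flat, 250 mm long, 80 g. Origin: underside at mid length. Wooden handle along its +y from 8 to 125 mm, 18 to 22 mm wide, 17 mm thick; thin steel blade (26 to 30 mm wide, under 1.5 mm thick) along -y to its tip at -125 mm, sloping evenly down from 7 mm above the table at -45 mm to the table at the tip. Balances at about +35 mm.
- small_core_a: Small upright asphalt core, 50 mm diameter, 53 mm high, at the far left of the load cell; origin centre of its underside. Leave alone.
- small_core_b: Small upright asphalt core, 50 mm diameter, 49 mm high, at the far right of the load cell; origin centre of its underside. Leave alone.
- core_slice: Flat asphalt core slice, 99 mm diameter, 26 mm high, to the near right of the load cell; origin centre of its underside. Leave alone.

How it is judged:
By the outcome, as a careful person would: the job done as asked, in the order asked, and still so for the second after the job is handed in, while the arm keeps its last pose, push and grip.
It also fails if it takes over 69 s, if anything falls off the work surface, if the arm or the gripper's body presses on something with over 40 N, if the wrist force passes 120 N, or if a joint passes its speed limit or range.

### The arm

A 6-joint arm with a two-finger parallel gripper is mounted at the origin on a cart in front of the work surface, level with it; the furniture and walls round the work are solid. World frame = base frame: x ahead of the robot, y to its left, z up, the work surface at z = 0. Lengths are in mm, angles in rad, forces in N, time in s.
With the tool pointing down it reaches from about 325 to 750 mm from the base axis. Payload 7.6 kg.
Tool frame: the origin (TCP) lies at the very end of the fingers, on their centre line; the grasp point (between the pads) lies 19 mm behind it (bot.grasp_offset is the distance from the TCP to the grasp point, in mm); z points along the fingers, x is the direction in which the jaws open and shut, and the axes are right-handed (so a half turn about z gives the same grasp; the last joint's range is limited). The gripper opens to 85 mm and grips with 20 to 120 N. Pads are 22 mm wide; open, the fingers measure 114 mm over their backs; the gripper's body (76 mm by 85 mm) begins 54 mm behind the grasp point. The pads swing forward as they close: fully open they stand 13 mm farther back than shut.
Start: joints at [-1.325, 0.052, 1.401, -0, 1.689, -0.07], TCP at [163.078, -499.053, 208.123] pointing down, gripper open.
Joint ranges: [-2.9, 2.9], [-0.91, 2.17], [0.12, 2.37], [-1.06, 4.2], [0.26, 2.73], [-2.93, 2.93]. Speed limits (rad/s): [2.57, 2.57, 3.01, 3.14, 3.14, 3.14].

### API

Orientations are given as a 3x3 rotation matrix whose columns are the frame's x, y, z axes.
In Python, from bench import bot gives the robot as it stands.
- The arm moves only by the tool jog_arm, never from a script. Its argument "motion" is text: rows parted by semicolons, each of 5 numbers parted by spaces: the shift along the tool's x, y, z in m, then the turn about the tool's z in degrees, then the finger opening in m, from 0 to 0.0854. In form: dx dy dz turn hand; .... A call has exactly 8 rows; each row is the pose to reach, as a shift and turn from the pose measured when the call began, along the tool's axes at that moment; what a row does not reach only later rows make up. A row lasts 1/10 s, in which the tool goes at most 50 mm and 8.59 degrees, less where a joint would pass 70% of its speed; a pose out of reach is approached as far as the arm can. A call with a gripper value outside its range is refused whole. The fingers move at their own pace and stop on an object; "squeeze" is the grip in N (left out, the last holds). Time passes only in rows, so rows that repeat a pose let the fingers close, or fill a call up. It gives the time, the measured TCP pose, the force and the opening at its end, in the units of the state.
- bot.state(): the state, without advancing time (a new reading comes with each control period).
- bot.grab_frame(name): name is "scene" or "side" or "wrist"; returns the picture (480x640x3 uint8, red, green, blue); there is no depth.
- bot.camera_params(name): a dict with "fovy" (degrees; the focal length in pixels is half the picture's height over the tangent of half this angle, whatever the lens; pixels are square), "cx", "cy" (the principal point, pixels), "position" and "orientation" of the camera in the world. Camera axes: x right, y down, z forward; pixel columns grow to the right and rows downward; lengths in mm; the calibration is good to about 2 mm. A picture is of the moment at which its call begins: read the wrist's pose just before it. camera_params takes no time and is no camera call; for the wrist camera it gives the pose at the moment of the call.
- bot.job_done(): hands the job in, once; it reports no verdict.
The state is a dict: "t": time; "joints": joint angles; "joint_velocities": joint speeds; "tau": joint torques, N m; "tool_pos": TCP position; "ee_rot": TCP orientation; "ft_force": force on the tool from outside, world axes, zero at the start; "wrist_torque": the same for the moment, N m; "finger_gap": finger opening in mm.
Only numpy, scipy, OpenCV 4.12 (cv2) and the standard library are available. Lean on these libraries where they do the work, as an engineer would, in place of code of your own. Each camera call takes 0.05 s, during which the arm holds its last target.

## Working session

There is one attempt and no reset: what is moved stays moved. The work goes in short steps, Python scripts to look and compute and a tool call to move; the robot and the scene stay as the last step left them, time stands still between calls to the robot, and variables do not carry over. Pictures are saved under pics/ and viewed, and the job is handed in when it is done.

Besides the shell and the picture viewer there is one more tool, called after "Emit:" as name(argument=value, ...), one argument or row to a line, values as JSON. jog_arm: Moves the arm, as the interface text tells. Its arguments: {"type":"object","properties":{"motion":{"type":"string"},"squeeze":{"type":"number"}},"required":["motion"]}

```bash
mkdir -p pics; ls; python3 - <<'E'
from bench import bot
import cv2
s=bot.state();print(s['t'],s['tool_pos'],s['ee_rot'],s['finger_gap'],bot.grasp_offset)
for n in("scene","side","wrist"):
    p=bot.camera_params(n);print(n,p)
    cv2.imwrite(f"pics/{n}0.png",bot.grab_frame(n)[:,:,::-1])
E
```

```text
pics
0.0 [ 162.98527846 -498.69461243  207.27026085] [[ 3.10592525e-01 -9.50543063e-01 -4.09828060e-04]
 [-9.50541820e-01 -3.10592783e-01  1.54021292e-03]
 [-1.59132835e-03 -8.88199112e-05 -9.99998730e-01]] 85.37195710239007 18.700000000000003
scene {'fovy': 48.57900768611537, 'cx': 325.2883839232958, 'cy': 233.67515484694928, 'position': array([-183.5550926 ,  867.24039401,  906.89511169]), 'orientation': array([[-0.76185487, -0.38329811,  0.52216829],
       [-0.64761916,  0.43466765, -0.62582223],
       [ 0.01290681, -0.8149519 , -0.57938486]])}
side {'fovy': 44.24019570028529, 'cx': 323.4187750693529, 'cy': 242.9528407975647, 'position': array([  109.7203541 , -1264.43463349,   583.70748671]), 'orientation': array([[ 0.9250048 , -0.14265397,  0.35215901],
       [-0.37992399, -0.33534177,  0.8620926 ],
       [-0.0048873 , -0.93123345, -0.36439042]])}
wrist {'fovy': 64.74692750054773, 'cx': 319.5523662316593, 'cy': 244.7127075263795, 'position': array([ 229.76670073, -476.91562555,  373.82754852]), 'orientation': array([[ 3.10092836e-01, -9.13702996e-01, -2.62658083e-01],
       [-9.50705998e-01, -2.98236642e-01, -8.49294483e-02],
       [-7.33973298e-04,  2.76046628e-01, -9.61143964e-01]])}
```

View pics/scene0.png

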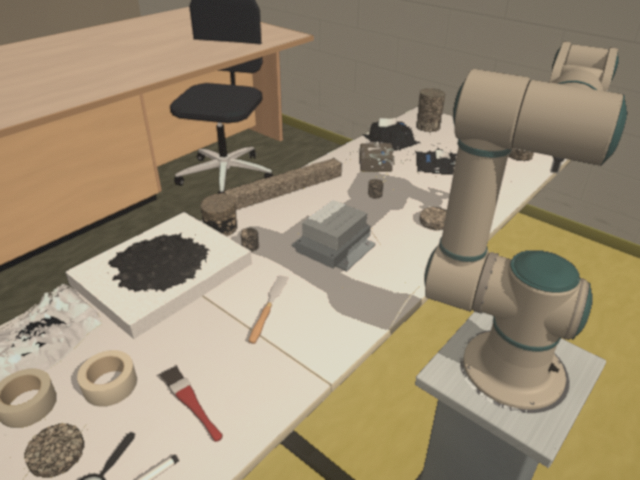

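View pics/side0.png

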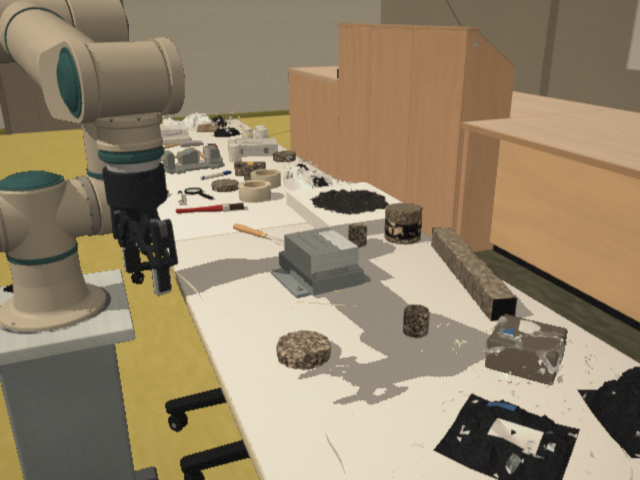

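View pics/wrist0.png

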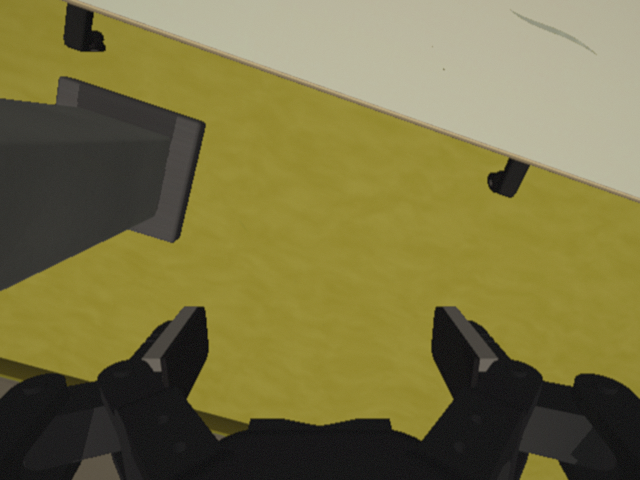

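```bash
python3 - <<'E'
import cv2
a=cv2.imread("pics/scene0.png")
cv2.imwrite("pics/sceneA.png",cv2.resize(a[180:360,190:430],None,fx=3.2,fy=3.2,interpolation=cv2.INTER_CUBIC))
b=cv2.imread("pics/side0.png")
cv2.imwrite("pics/sideA.png",cv2.resize(b[200:320,220:400],None,fx=4.4,fy=4.4,interpolation=cv2.INTER_CUBIC))
E
```

```text
(no output)
```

View pics/sceneA.png

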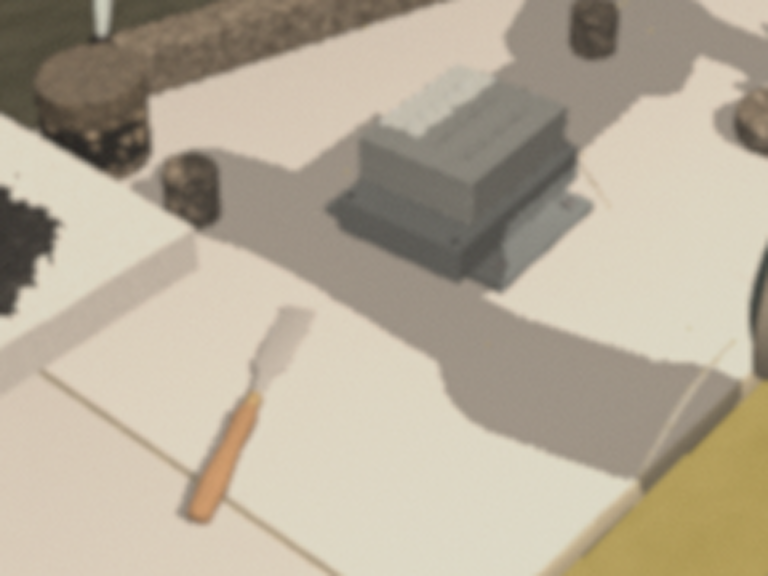

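View pics/sideA.png

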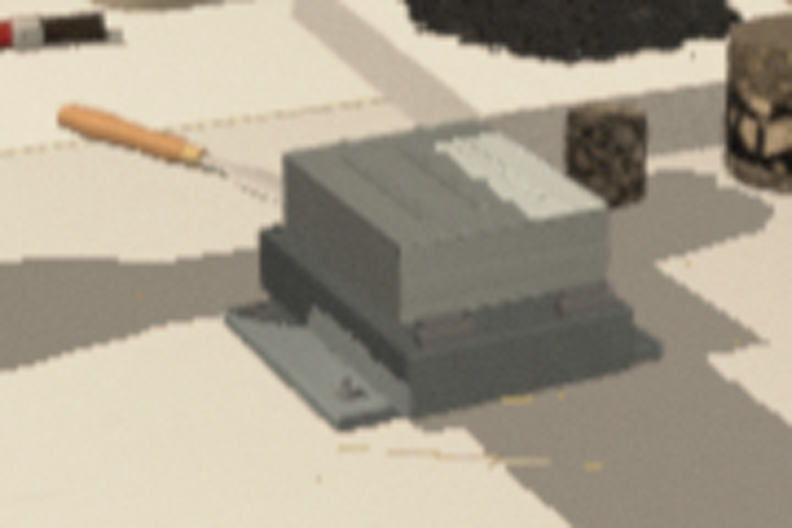

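```bash
cat > h.py <<'E'
import numpy as np
def ray(p,u,v,z):
    f=240/np.tan(np.radians(p['fovy']/2)); d=p['orientation']@np.array([(u-p['cx'])/f,(v-p['cy'])/f,1]); o=p['position']
    return o+d*(z-o[2])/d[2]
def proj(p,X):
    f=240/np.tan(np.radians(p['fovy']/2)); c=p['orientation'].T@(np.array(X,float)-p['position']); return c[0]/c[2]*f+p['cx'],c[1]/c[2]*f+p['cy']
E
python3 - <<'E'
from bench import bot
from h import *
np.set_printoptions(precision=1,suppress=True)
p=bot.camera_params("scene"); q=bot.camera_params("side")
A=[(362,130),(470,185),(568,112),(488,70)]
for a in A: print('top sc',ray(p,190+a[0]/3.2-.3,180+a[1]/3.2-.3,96))
for a in [(285,153),(400,245),(607,207),(490,130)]: print('top si',ray(q,220+a[0]/4.4-.4,200+a[1]/4.4-.4,96))
for n,a,z in[('end',(197,512),8),('ferr',(256,396),8),('tipL',(283,306),0),('tipR',(314,312),0)]: print(n,ray(p,190+a[0]/3.2,180+a[1]/3.2,z))
for n,a,z in[('end',(62,112),8),('ferr',(200,155),8)]: print(n,ray(q,220+a[0]/4.4,200+a[1]/4.4,z))
E
```

```text
top sc [633.9 -16.   96. ]
top sc [514. -15.  96.]
top sc [ 518.9 -154.9   96. ]
top sc [ 614.  -162.3   96. ]
top si [517.5 -23.3  96. ]
top si [ 527.8 -167.1   96. ]
top si [ 642.5 -161.3   96. ]
top si [632.5 -33.2  96. ]
end [482.2 324.7   8. ]
ferr [536.1 212.5   8. ]
tipL [602.7 115.5   0. ]
tipR [578.2 104.2  -0. ]
end [480.5 327.9   8. ]
ferr [540.6 214.9   8. ]
```

```bash
cat >> h.py <<'E'
from bench import bot
def go(x,y,z,psi):
    "print tool-frame shift to bring TCP to x,y,z with tool x at yaw psi deg"
    s=bot.state();R=s['ee_rot'];d=R.T@(np.array([x,y,z])-s['tool_pos'])
    c=np.degrees(np.arctan2(R[1,0],R[0,0]))
    t=(c-psi+180)%360-180
    print('t%.2f pos'%s['t'],s['tool_pos'].round(1),'psi %.2f'%c,'tilt',R[:2,2].round(4),'| shift mm',d.round(1),'turn %.2f'%t,'gap %.1f'%s['finger_gap'],'F',s['ft_force'].round(1),'T',s['wrist_torque'].round(2))
def st(): go(*bot.state()['tool_pos'],0)
E
python3 -c "
from h import *
go(420,-350,300,-30)"
```

```text
t0.15 pos [ 163.  -498.8  207.5] psi -71.91 tilt [-0.0003  0.0011] | shift mm [ -61.7 -290.5  -92.4] turn -41.91 gap 85.2 F [ 0.  -0.5 -0.5] T [-0.03 -0.01  0.03]
```

Emit:
jog_arm(
  motion="-0.062 -0.290 -0.093 -42 0.085;-0.062 -0.290 -0.093 -42 0.085;-0.062 -0.290 -0.093 -42 0.085;-0.062 -0.290 -0.093 -42 0.085;-0.062 -0.290 -0.093 -42 0.085;-0.062 -0.290 -0.093 -42 0.085;-0.062 -0.290 -0.093 -42 0.085;-0.062 -0.290 -0.093 -42 0.085",
)

```text
t: 0.95
tool_pos: [420.6, -349.1, 300.5]
ee_rot: [[0.868, -0.496, -0.0], [-0.496, -0.868, 0.001], [-0.001, -0.001, -1.0]]
ft_force: [-0.4, -0.8, -0.7]
finger_gap: 84.8
```

```bash
python3 -c "
from h import *
go(570,-175,270,0)"
```

```text
t0.95 pos [ 420.6 -349.1  300.5] psi -29.75 tilt [-0.0003  0.001 ] | shift mm [  43.4 -225.2   30.7] turn -29.75 gap 84.8 F [-0.4 -0.8 -0.7] T [ 0.04  0.03 -0.03]
```

Emit:
jog_arm(
  motion="0.043 -0.225 0.030 -30 0.085;0.043 -0.225 0.030 -30 0.085;0.043 -0.225 0.030 -30 0.085;0.043 -0.225 0.030 -30 0.085;0.043 -0.225 0.030 -30 0.085;0.043 -0.225 0.030 -30 0.085;0.043 -0.225 0.030 -30 0.085;0.043 -0.225 0.030 -30 0.085",
)

```text
t: 1.75
tool_pos: [568.6, -176.8, 270.6]
ee_rot: [[1.0, 0.002, -0.001], [0.002, -1.0, 0.001], [-0.001, -0.001, -1.0]]
ft_force: [-0.1, -0.5, 0.2]
finger_gap: 84.9
```

```bash
python3 -c "
from h import *
import cv2,pickle
st();p=bot.camera_params('wrist');pickle.dump(p,open('w1.pkl','wb'))
cv2.imwrite('pics/w1.png',bot.grab_frame('wrist')[:,:,::-1])"
```

```text
t1.75 pos [ 568.6 -176.8  270.6] psi 0.11 tilt [-0.0008  0.0007] | shift mm [0. 0. 0.] turn 0.11 gap 84.9 F [-0.1 -0.5  0.2] T [-0.01  0.01  0.02]
```

View pics/w1.png

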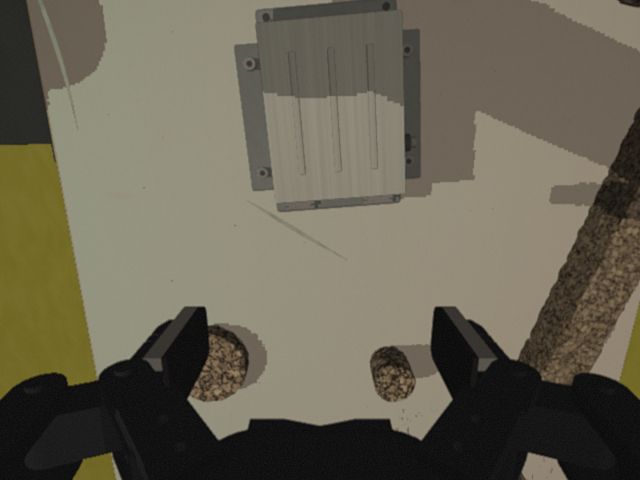

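```bash
python3 -c "
import cv2
a=cv2.imread('pics/w1.png')[0:220,225:435]
cv2.imwrite('pics/w1z.png',cv2.resize(a,None,fx=2.7,fy=2.7,interpolation=cv2.INTER_CUBIC))"
```

```text
(no output)
```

View pics/w1z.png

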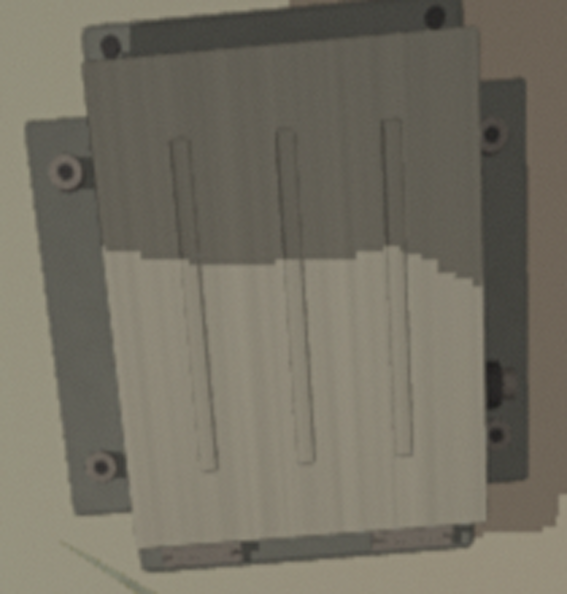

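```bash
python3 - <<'E'
from h import *
import pickle
np.set_printoptions(precision=1,suppress=True)
p=pickle.load(open('w1.pkl','rb'))
P=lambda a,z: ray(p,225+a[0]/2.7-.3,a[1]/2.7-.3,z)
T=[P(a,96) for a in[(84,63),(478,27),(485,522),(137,547)]]
for t in T: print(t)
FL,FR,HR,HL=[t[:2] for t in T]
print('w',np.linalg.norm(FL-FR),np.linalg.norm(HL-HR),'l',np.linalg.norm(FL-HL),np.linalg.norm(FR-HR))
x=(FR-FL)+(HR-HL); y=(FL-HL)+(FR-HR)
yx=np.arctan2(x[1],x[0]);yy=np.arctan2(-y[0],y[1]);print(np.degrees([yx,yy]))
yaw=np.mean([yx,yy]);ey=np.array([-np.sin(yaw),np.cos(yaw)])
print('edge mid',(FL+FR)/2,'hinge',(HL+HR)/2,'stud',(FL+FR)/2-75*ey,(HL+HR)/2+80*ey)
F=[P(a,10) for a in[(27,122),(525,80),(527,480),(75,515)]]
print(F,np.mean(F,0))
print('deck',P((85,27),45),P((142,572),45),P((470,545),45))
for a in[(65,172),(101,466),(491,133),(497,435)]: print('bolt',P(a,12))
E
```

```text
[517.2 -19.5  96. ]
[633.7  -9.9  96. ]
[ 645.  -155.9   96. ]
[ 528.5 -164.5   96. ]
w 116.91622164701933 116.83972354700066 l 145.43868199559174 146.43628276609763
[4.5 4.4]
edge mid [575.5 -14.7] hinge [ 586.8 -160.2] stud [581.3 -89.5] [580.6 -80.4]
[array([481.8, -17.4,  10. ]), array([668.8,  -3. ,  10. ]), array([ 680.6, -150.9,   10. ]), array([ 492.9, -165.7,   10. ])] [581.  -84.3  10. ]
deck [510.4   4.4  45. ] [ 524.1 -183.    45. ] [ 651.2 -172.2   45. ]
bolt [495.7 -35.   12. ]
bolt [ 504.9 -145.3   12. ]
bolt [656.8 -21.4  12. ]
bolt [ 666.5 -132.6   12. ]
```

```bash
python3 -c "
from h import *
go(545,200,220,26.6)"
```

```text
t1.80 pos [ 568.7 -176.8  270.8] psi 0.10 tilt [-0.0003  0.0006] | shift mm [ -23.  -376.8   51.1] turn -26.50 gap 85.2 F [ 0.   1.1 -0.7] T [0.02 0.07 0.03]
```

Emit:
jog_arm(
  motion="-0.003 -0.050 0.006 -4 0.085;-0.006 -0.100 0.012 -8 0.085;-0.010 -0.150 0.020 -12 0.085;-0.013 -0.200 0.027 -16 0.085;-0.016 -0.250 0.033 -20 0.085;-0.018 -0.300 0.040 -24 0.085;-0.021 -0.348 0.047 -26.5 0.085;-0.023 -0.376 0.051 -26.5 0.085",
)

```text
t: 2.6
tool_pos: [544.3, 201.0, 219.8]
ee_rot: [[0.893, 0.449, -0.0], [0.449, -0.893, 0.001], [0.0, -0.001, -1.0]]
ft_force: [0.2, -0.9, -0.6]
finger_gap: 85.2
```

```bash
python3 -c "
from h import *
import cv2,pickle
st();p=bot.camera_params('wrist');pickle.dump(p,open('w2.pkl','wb'))
cv2.imwrite('pics/w2.png',bot.grab_frame('wrist')[:,:,::-1])"
```

```text
t2.60 pos [544.3 201.  219.8] psi 26.69 tilt [-0.0005  0.001 ] | shift mm [0. 0. 0.] turn 26.69 gap 85.2 F [ 0.2 -0.9 -0.6] T [-0.02 -0.01  0.01]
```

View pics/w2.png

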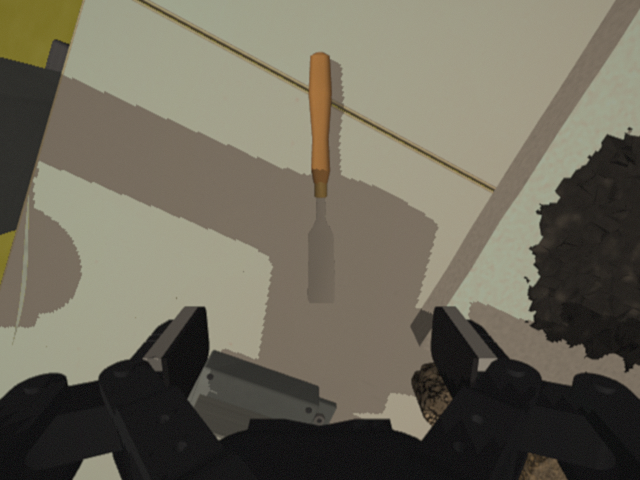

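```bash
python3 - <<'E'
from h import *
import pickle
np.set_printoptions(precision=1,suppress=True)
p=pickle.load(open('w2.pkl','rb'))
e=ray(p,319.5,55,8); t=ray(p,320.5,302,0)
print(e,t,np.linalg.norm(e-t)); d=(e-t)[:2];d/=np.linalg.norm(d)
psi=np.degrees(np.arctan2(-d[0],d[1]));print('psi',psi)
o=t[:2]+125*d; print('origin',o,'alt',e[:2]-125*d,'grasp@60',o+60*d,'@50',o+50*d)
g=o+55*d
go(g[0],g[1],-0+8-18.7+0,psi)
E
```

```text
[481.1 327.    8. ] [593.4 106.    0. ] 247.97704951979617
psi 26.922425422162455
origin [536.8 217.5] alt [537.7 215.6] grasp@60 [509.6 271. ] @50 [514.1 262.1]
t2.65 pos [543.6 203.9 218.9] psi 26.81 tilt [-0.  0.] | shift mm [  0.  -69.5 229.8] turn -0.12 gap 85.1 F [-1.   1.9 -0.5] T [0.1 0.1 0. ]
```

```bash
python3 - <<'E'
from h import *
d=np.array([-np.sin(np.radians(26.9)),np.cos(np.radians(26.9))])
g=np.array([537.2,216.6])+38*d;print(g)
go(g[0],g[1],3.5,26.9)
E
```

```text
[520.00748105 250.48830612]
t2.65 pos [543.6 203.9 218.9] psi 26.81 tilt [-0.0018  0.0023] | shift mm [ 1.000e-01 -5.160e+01  2.156e+02] turn -0.09 gap 85.1 F [-1.   1.9 -0.5] T [0.09 0.08 0.04]
```

Emit:
jog_arm(
  motion="0 -0.030 0.040 0 0.06;0 -0.051 0.080 0 0.05;0 -0.051 0.120 0 0.05;0 -0.051 0.155 0 0.05;0 -0.051 0.185 0 0.05;0 -0.051 0.200 0 0.05;0 -0.051 0.205 0 0.05;0 -0.051 0.205 0 0.05",
)

```text
t: 3.45
tool_pos: [520.8, 249.4, 14.8]
ee_rot: [[0.893, 0.45, -0.001], [0.45, -0.893, 0.003], [0.0, -0.003, -1.0]]
ft_force: [0.2, 0.1, 0.4]
finger_gap: 50.2
```

```bash
python3 - <<'E'
from h import *
import cv2
go(520,250.5,3,26.9)
cv2.imwrite('pics/w3.png',bot.grab_frame('wrist')[:,:,::-1])
E
```

```text
t3.45 pos [520.8 249.4  14.8] psi 26.75 tilt [-0.0011  0.0025] | shift mm [-0.3 -1.3 11.8] turn -0.15 gap 50.2 F [0.2 0.1 0.4] T [ 0.04 -0.01 -0.03]
```

View pics/w3.png

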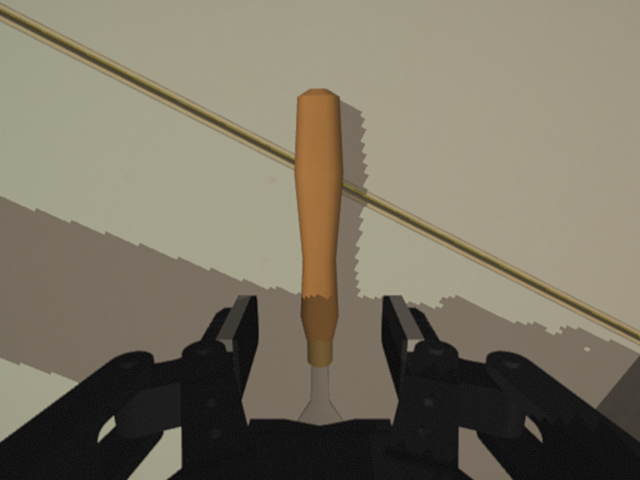

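```bash
python3 - <<'E'
from h import *
p=bot.camera_params('wrist');s=bot.state()
print(proj(p,s['tool_pos']))
e=ray(p,319,92,10);f=ray(p,320,365,8);print(e,f,np.linalg.norm(e-f))
d=(e-f)[:2];d/=np.linalg.norm(d);print(np.degrees(np.arctan2(-d[0],d[1])),'along from end',(e[:2]-s['tool_pos'][:2])@d)
E
```

```text
(np.float64(319.21338301010314), np.float64(289.9796479411362))
[481.62634382 328.49073754  10.        ] [542.26654778 209.15196861   8.        ] 133.87671980476654
26.936716947356604 along from end 88.1031132327067
```

Emit:
jog_arm(
  motion="0 -0.001 0.006 0 0.05;0 -0.001 0.012 0 0.05;0 -0.001 0.012 0 0.04;0 -0.001 0.012 0 0.02;0 -0.001 0.012 0 0.01;0 -0.001 0.012 0 0.0;0 -0.001 0.012 0 0.0;0 -0.001 0.012 0 0.0",
  squeeze=100,
)

```text
t: 4.3
tool_pos: [520.9, 250.8, 3.8]
ee_rot: [[0.893, 0.45, 0.0], [0.45, -0.893, 0.003], [0.002, -0.003, -1.0]]
ft_force: [0.9, -0.5, -0.4]
finger_gap: -0.0
```

```bash
python3 -c "
from h import *
st()"
```

```text
t4.30 pos [520.9 250.8   3.8] psi 26.77 tilt [0.0005 0.0032] | shift mm [0. 0. 0.] turn 26.77 gap -0.0 F [ 0.9 -0.5 -0.4] T [ 0.03  0.03 -0.03]
```

```bash
python3 -c "
from h import *
import cv2
cv2.imwrite('pics/w4.png',bot.grab_frame('wrist')[:,:,::-1])
a=bot.grab_frame('side')[150:300,180:380,::-1]
cv2.imwrite('pics/s4.png',cv2.resize(a,None,fx=4,fy=4,interpolation=cv2.INTER_CUBIC))
"
```

```text
(no output)
```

View pics/w4.png

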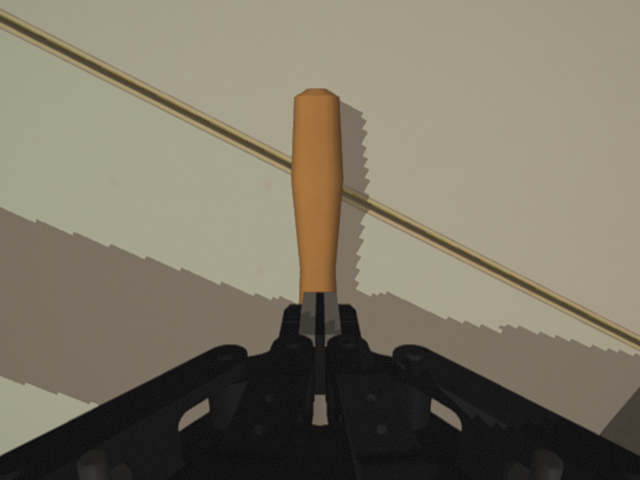

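View pics/s4.png

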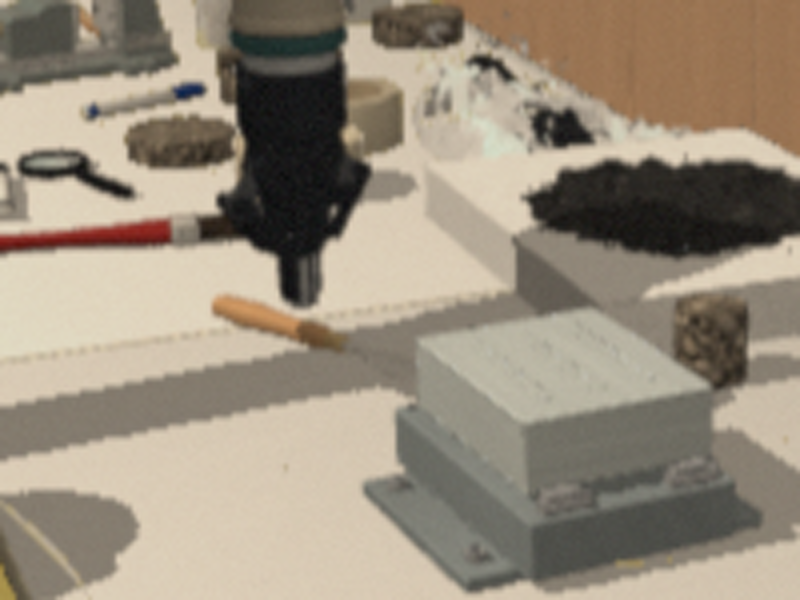

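```bash
python3 -c "
from h import *
q=bot.camera_params('side');p=bot.camera_params('wrist');s=bot.state();st();print(s['joints'])
for z in (0,3.8,20,30): 
  X=s['tool_pos'].copy();X[2]=z;print(z,proj(q,X),proj(p,X))
print(ray(q,255.5,225.7,20)); print(p['position']-s['tool_pos'])
"
```

```text
t4.40 pos [520.8 250.8   3.7] psi 26.77 tilt [0.0003 0.0032] | shift mm [0. 0. 0.] turn 26.77 gap 0.1 F [-0.2  0.   0.7] T [0.   0.07 0.  ]
[ 0.38333147  0.35874731  1.47060168  0.00290902  1.31076328 -0.08456676]
0 (np.float64(255.09627012818981), np.float64(234.72372437056137)) (np.float64(319.1078138959753), np.float64(286.96046776997196))
3.8 (np.float64(255.0327623012644), np.float64(233.45993730719675)) (np.float64(319.1124662746814), np.float64(290.0207353609276))
20 (np.float64(254.7608272096262), np.float64(228.0485090230754)) (np.float64(319.1346294084481), np.float64(304.5993249952534))
30 (np.float64(254.59199641824125), np.float64(224.68882596699245)) (np.float64(319.1505464462659), np.float64(315.0693228295753))
[528.25146226 268.83657853  20.        ]
[-31.47779651  62.323844   166.68288371]
```

```bash
python3 -c "
from h import *
import cv2
a=bot.grab_frame('side');cv2.imwrite('pics/s5f.png',a[:,:,::-1])
cv2.imwrite('pics/s5.png',cv2.resize(a[190:250,215:295,::-1],None,fx=9,fy=9,interpolation=cv2.INTER_CUBIC))
a=bot.grab_frame('scene')
for X in [(520.8,250.8,3.7),(520.8,250.8,25)]: print(proj(bot.camera_params('scene'),X))
cv2.imwrite('pics/c5.png',cv2.resize(a[280:360,220:320,::-1],None,fx=7,fy=7,interpolation=cv2.INTER_CUBIC))
"
```

```text
(np.float64(263.2088176971837), np.float64(316.1962443639223))
(np.float64(262.71858245871556), np.float64(309.70144973472736))
```

View pics/s5.png

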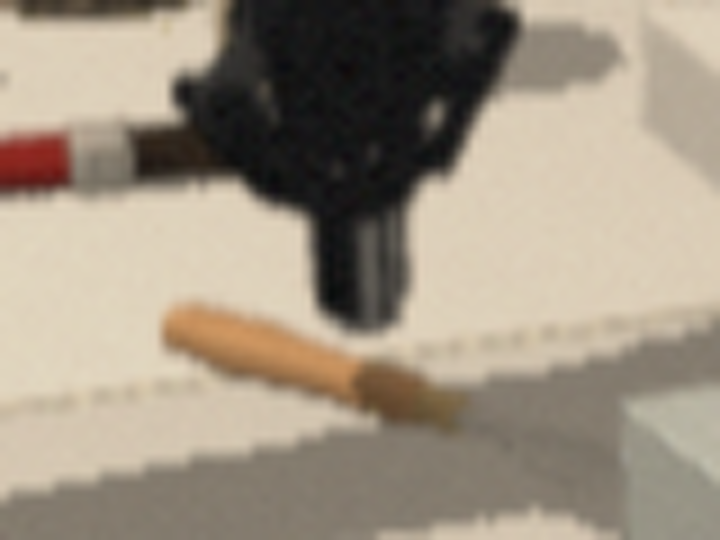

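View pics/c5.png

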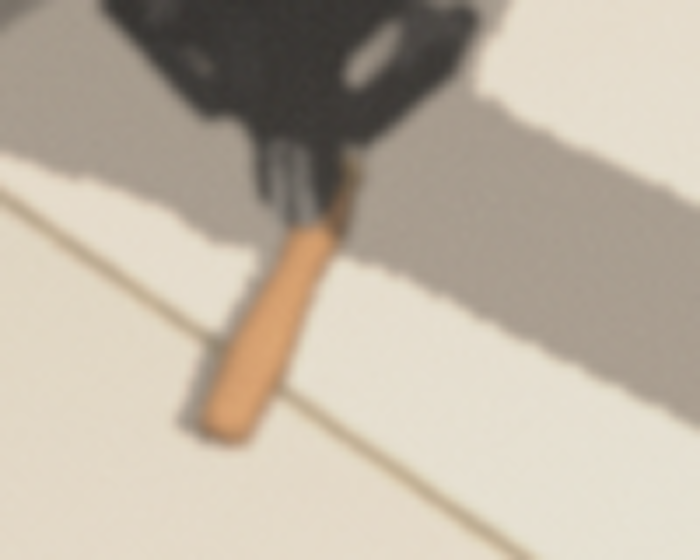

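```bash
python3 -c "
from h import *
def R(p,u,v):
  a=ray(p,u,v,0);o=p['position'];d=a-o;return o,d/np.linalg.norm(d)
A=0;b=0
for n,u,v in(('side',255.,226.4),('scene',261.9,312.3)):
  o,d=R(bot.camera_params(n),u,v);M=np.eye(3)-np.outer(d,d);A=A+M;b=b+M@o
print(np.linalg.solve(A,b));st()
"
```

```text
[521.23976409 255.12811483  21.80432298]
t4.50 pos [520.9 250.8   3.7] psi 26.76 tilt [0.0004 0.0032] | shift mm [0. 0. 0.] turn 26.76 gap -0.4 F [-0.2 -0.4  0.6] T [ 0.02 -0.02 -0.03]
```

Emit:
jog_arm(
  motion="0 0 -0.004 0 0.05;0 0 -0.004 0 0.05;0 0 -0.004 0 0.05;0 0 0.002 0 0.05;0 0 0.006 0 0.05;0 0 0.010 0 0.05;0 0 0.010 0 0.05;0 0 0.010 0 0.05",
)

```text
t: 5.3
tool_pos: [520.8, 250.7, -6.5]
ee_rot: [[0.893, 0.45, -0.0], [0.45, -0.893, 0.003], [0.001, -0.003, -1.0]]
ft_force: [-0.2, 0.1, 0.4]
finger_gap: 49.7
```

Emit:
jog_arm(
  motion="0 0 0.001 0 0.05;0 0 0.003 0 0.05;0 0 0.005 0 0.05;0 0 0.0065 0 0.05;0 0 0.0065 0 0.03;0 0 0.0065 0 0.02;0 0 0.0065 0 0.015;0 0 0.0065 0 0.01",
)

```text
t: 6.1
tool_pos: [521.0, 250.9, -12.6]
ee_rot: [[0.893, 0.45, 0.001], [0.45, -0.893, 0.003], [0.002, -0.003, -1.0]]
ft_force: [-1.1, -0.5, 2.7]
finger_gap: 14.2
```

```bash
python3 -c "
from h import *
import cv2
st()
cv2.imwrite('pics/w6.png',bot.grab_frame('wrist')[:,:,::-1])
a=bot.grab_frame('side')
cv2.imwrite('pics/s6.png',cv2.resize(a[190:250,215:295,::-1],None,fx=9,fy=9,interpolation=cv2.INTER_CUBIC))
"
```

```text
t6.10 pos [521.  250.9 -12.6] psi 26.76 tilt [0.0006 0.0033] | shift mm [0. 0. 0.] turn 26.76 gap 14.2 F [-1.1 -0.5  2.7] T [-0.07  0.14 -0.03]
```

View pics/s6.png

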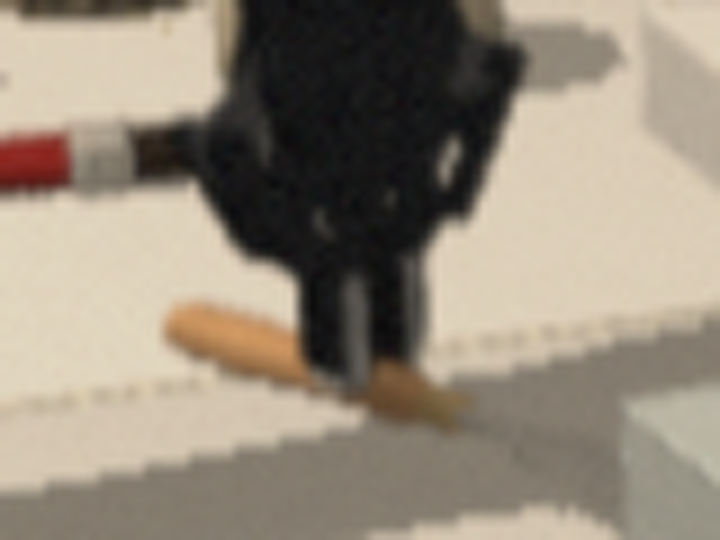

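View pics/w6.png

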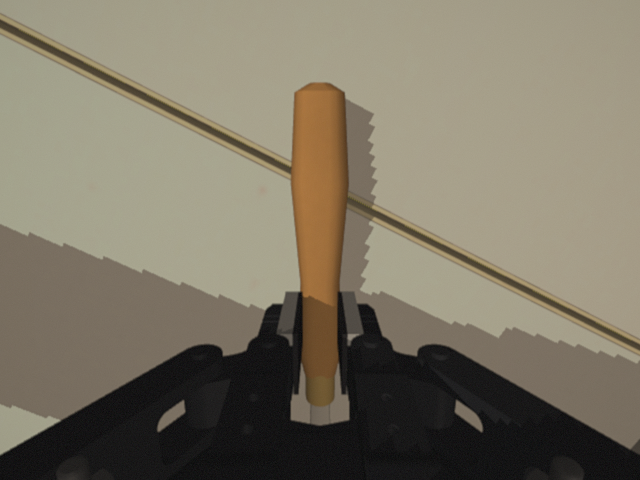

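Emit:
jog_arm(
  motion="0 0 0 0 0.03;0 0 0.002 0 0.03;0 0 0.004 0 0.03;0 0 0.004 0 0.02;0 0 0.004 0 0.01;0 0 0.004 0 0.0;0 0 0.004 0 0.0;0 0 0.004 0 0.0",
  squeeze=100,
)

```text
t: 7.0
tool_pos: [521.0, 250.9, -16.7]
ee_rot: [[0.893, 0.45, 0.0], [0.45, -0.893, 0.003], [0.002, -0.003, -1.0]]
ft_force: [-0.1, 0.2, -0.9]
finger_gap: 15.6
```

```bash
python3 -c "
from h import *
st()
"
```

```text
t7.00 pos [521.  250.9 -16.7] psi 26.76 tilt [0.0005 0.0032] | shift mm [0. 0. 0.] turn 26.76 gap 15.6 F [-0.1  0.2 -0.9] T [-0.01 -0.   -0.06]
```

```bash
python3 -c "
from h import *
go(561,177,90,4.45)
"
```

```text
t7.00 pos [521.  250.9 -16.7] psi 26.76 tilt [0.0005 0.0032] | shift mm [   2.7   83.7 -106.9] turn 22.31 gap 15.6 F [-0.1  0.2 -0.9] T [-0.01 -0.   -0.06]
```

Emit:
jog_arm(
  motion="0 0 -0.010 0 0;0 0 -0.030 0 0;0 0.005 -0.055 2 0;0.001 0.025 -0.080 7 0;0.002 0.045 -0.100 13 0;0.002 0.065 -0.106 19 0;0.003 0.080 -0.107 22.3 0;0.003 0.084 -0.107 22.3 0",
)

```text
t: 7.8
tool_pos: [562.3, 175.7, 91.3]
ee_rot: [[0.997, 0.076, 0.002], [0.076, -0.997, 0.003], [0.002, -0.003, -1.0]]
ft_force: [0.0, 0.2, -1.1]
finger_gap: 15.5
```

```bash
python3 -c "
from h import *
import cv2
go(561,177,90,4.45)
for n in ('side','scene'):
  a=bot.grab_frame(n); cv2.imwrite('pics/%s7.png'%n,a[:,:,::-1])
a=cv2.imread('pics/side7.png')[150:290,180:380]
cv2.imwrite('pics/side7z.png',cv2.resize(a,None,fx=4,fy=4,interpolation=cv2.INTER_CUBIC))
a=cv2.imread('pics/scene7.png')[180:320,230:390]
cv2.imwrite('pics/scene7z.png',cv2.resize(a,None,fx=4.2,fy=4.2,interpolation=cv2.INTER_CUBIC))
"
```

```text
t7.80 pos [562.3 175.7  91.3] psi 4.34 tilt [0.002  0.0034] | shift mm [-1.2 -1.4  1.3] turn -0.11 gap 15.5 F [ 0.   0.2 -1.1] T [-0.05 -0.04  0.03]
```

View pics/side7z.png

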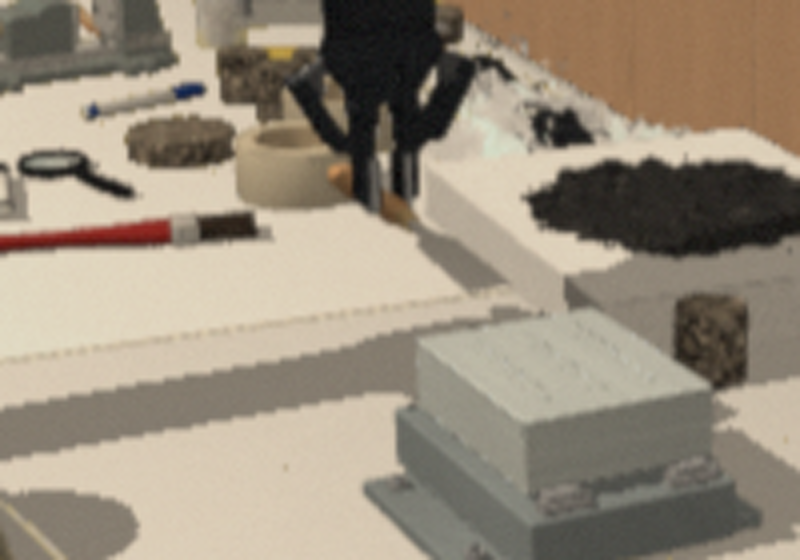

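View pics/scene7z.png

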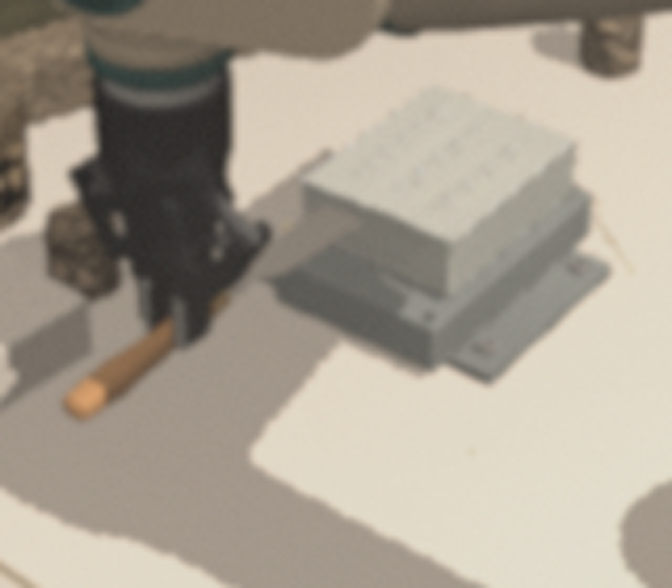

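```bash
python3 -c "
from h import *
s=bot.state();st();d=s['ee_rot'][:2,1]
for n in('side','scene'):
  q=bot.camera_params(n)
  for nm,L,z in(('tip',162,108),('tip',162,103),('ferr',46,116),('end',-87.5,116),('end',-87.5,121)):
    X=np.r_[s['tool_pos'][:2]+L*d,z];print(n,nm,z,np.round(proj(q,X),1))
"
python3 -c "
import cv2
a=cv2.imread('pics/side7.png')[185:240,255:330]
cv2.imwrite('pics/side7y.png',cv2.resize(a,None,fx=10,fy=10,interpolation=cv2.INTER_CUBIC))
a=cv2.imread('pics/scene7.png')[200:290,240:340]
cv2.imwrite('pics/scene7y.png',cv2.resize(a,None,fx=6.5,fy=6.5,interpolation=cv2.INTER_CUBIC))"
```

```text
t7.90 pos [561.4 176.6  90.3] psi 4.51 tilt [0.0004 0.0034] | shift mm [0. 0. 0.] turn 4.51 gap 15.8 F [ 0.4  0.4 -0.2] T [-0.    0.   -0.02]
side tip 108 [301.2 221.5]
side tip 103 [301.2 223.4]
side ferr 116 [282.4 205.5]
side end 116 [263.5 192.5]
side end 121 [263.4 190.8]
scene tip 108 [311.6 229.9]
scene tip 103 [311.6 231.5]
scene ferr 116 [283.2 248.9]
scene end 116 [246.1 276.9]
scene end 121 [246.  275.3]
```

View pics/side7y.png

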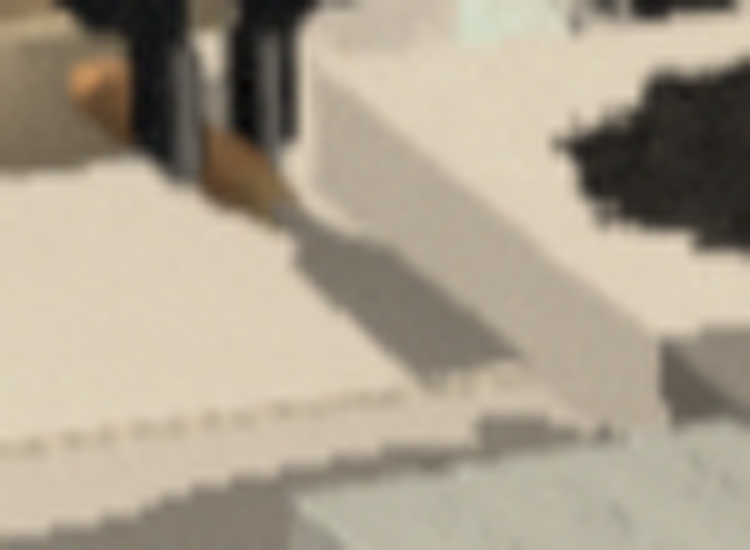

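View pics/scene7y.png

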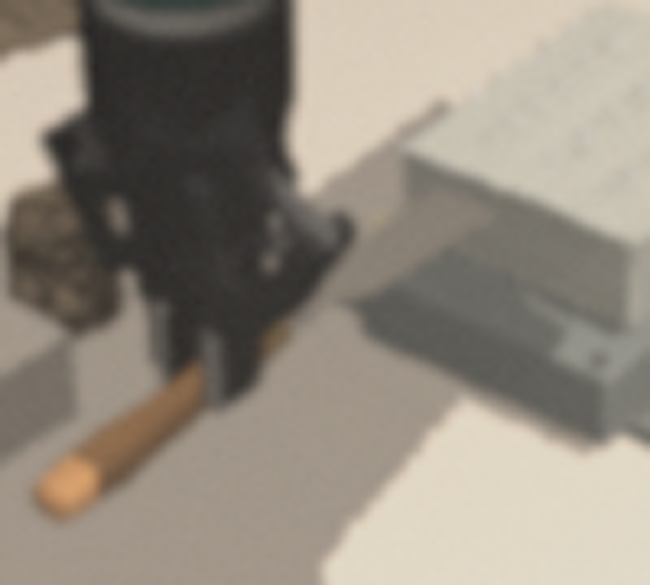

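```bash
cat >> h.py <<'E'
S=np.array([581.8,-89.3]);YAW=np.radians(4.45)
EX=np.array([np.cos(YAW),np.sin(YAW)]);EY=np.array([-np.sin(YAW),np.cos(YAW)])
def tip(cx,cy,z,L=162,h=16.7):
    "go so that blade tip is at cell x,y and height z"
    s=bot.state();d=s['tool_pos'][:2]+L*s['ee_rot'][:2,1]-S
    print('tip now cell',(d@EX).round(1),(d@EY).round(1),(s['tool_pos'][2]+h).round(1))
    P=S+cx*EX+(cy+L)*EY; go(P[0],P[1],z-h,4.45)
E
python3 -c "
from h import *
tip(0,106,48.5)"
```

```text
tip now cell 0.5 104.7 107.0
t7.90 pos [561.4 176.6  90.3] psi 4.51 tilt [0.0004 0.0034] | shift mm [-0.3 -1.1 58.5] turn 0.06 gap 15.8 F [ 0.4  0.4 -0.2] T [-0.    0.   -0.02]
```

Emit:
jog_arm(
  motion="0 -0.001 0.015 0 0;0 -0.001 0.030 0 0;0 -0.001 0.043 0 0;0 -0.001 0.053 0 0;0 -0.001 0.058 0 0;0 -0.001 0.0585 0 0;0 -0.001 0.0585 0 0;0 -0.001 0.0585 0 0",
)

```text
t: 8.7
tool_pos: [561.9, 177.9, 32.6]
ee_rot: [[0.997, 0.079, 0.002], [0.079, -0.997, 0.004], [0.002, -0.004, -1.0]]
ft_force: [-0.2, 0.1, -1.4]
finger_gap: 15.8
```

```bash
python3 -c "
from h import *
import cv2
tip(0,50,48.5)
a=bot.grab_frame('scene')[200:310,240:380,::-1]
cv2.imwrite('pics/scene8.png',cv2.resize(a,None,fx=5.4,fy=5.4,interpolation=cv2.INTER_CUBIC))
a=bot.grab_frame('side')[180:270,240:360,::-1]
cv2.imwrite('pics/side8.png',cv2.resize(a,None,fx=6.4,fy=6.4,interpolation=cv2.INTER_CUBIC))
"
```

```text
tip now cell 1.0 106.0 49.3
t8.70 pos [561.9 177.9  32.6] psi 4.51 tilt [0.0018 0.0037] | shift mm [-0.9 56.   0.6] turn 0.06 gap 15.8 F [-0.2  0.1 -1.4] T [-0.03 -0.    0.01]
```

View pics/scene8.png

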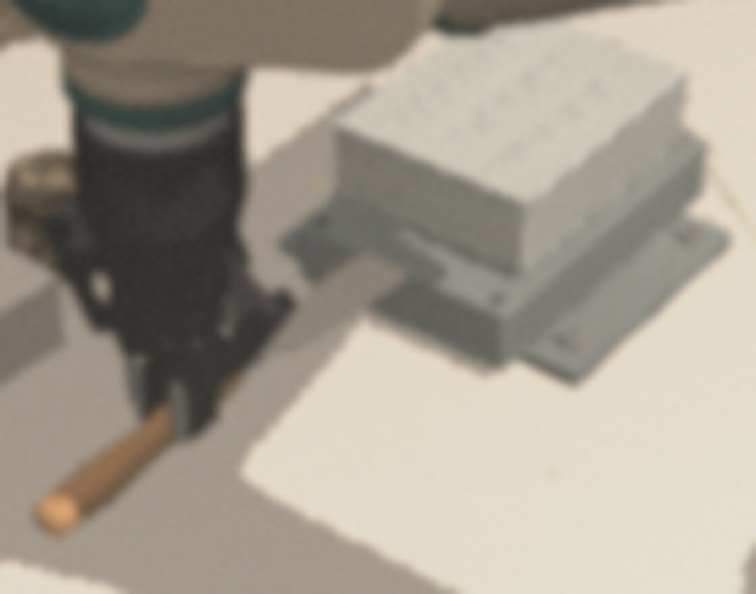

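View pics/side8.png

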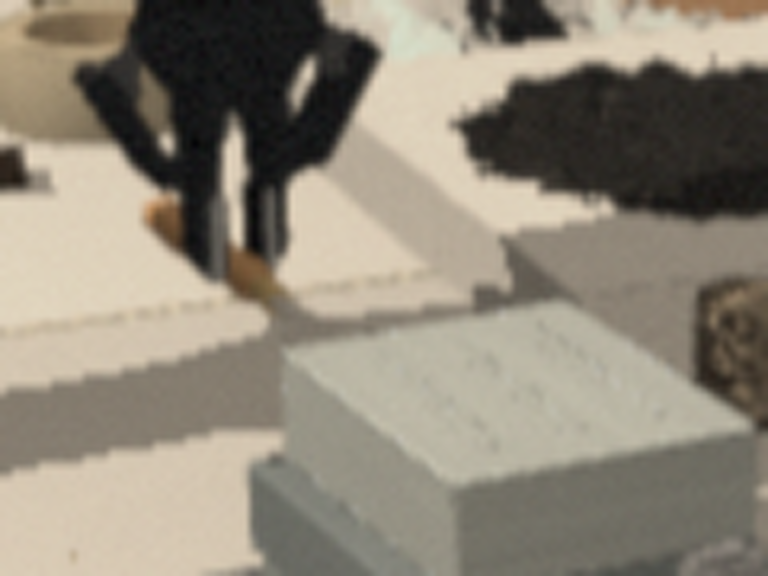

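The scene view shows the blade tip level with the deck's ledge, centred at about zoomed pixel (385,270). The side view shows the handle firmly held. I'll insert now.

Emit:
jog_arm(
  motion="-0.0005 0.005 0.0005 0 0;-0.0007 0.012 0.0005 0 0;-0.0007 0.020 0.0005 0 0;-0.0007 0.028 0.0005 0 0;-0.0007 0.036 0.0005 0 0;-0.0007 0.044 0.0005 0 0;-0.0007 0.052 0.0005 0 0;-0.0007 0.056 0.0005 0 0",
)

```text
t: 9.6
tool_pos: [565.6, 121.1, 31.8]
ee_rot: [[0.997, 0.078, 0.002], [0.078, -0.997, 0.004], [0.002, -0.003, -1.0]]
ft_force: [0.5, -0.0, -0.6]
finger_gap: 15.4
```

```bash
python3 -c "
from h import *
import cv2
tip(0,45,48.5)
a=bot.grab_frame('scene')[200:310,240:380,::-1]
cv2.imwrite('pics/scene9.png',cv2.resize(a,None,fx=5.4,fy=5.4,interpolation=cv2.INTER_CUBIC))
"
```

```text
tip now cell 0.2 49.0 48.5
t9.60 pos [565.6 121.1  31.8] psi 4.47 tilt [0.0016 0.0036] | shift mm [-0.1  4.   0. ] turn 0.02 gap 15.4 F [ 0.5 -0.  -0.6] T [-0.02  0.03 -0.01]
```

View pics/scene9.png

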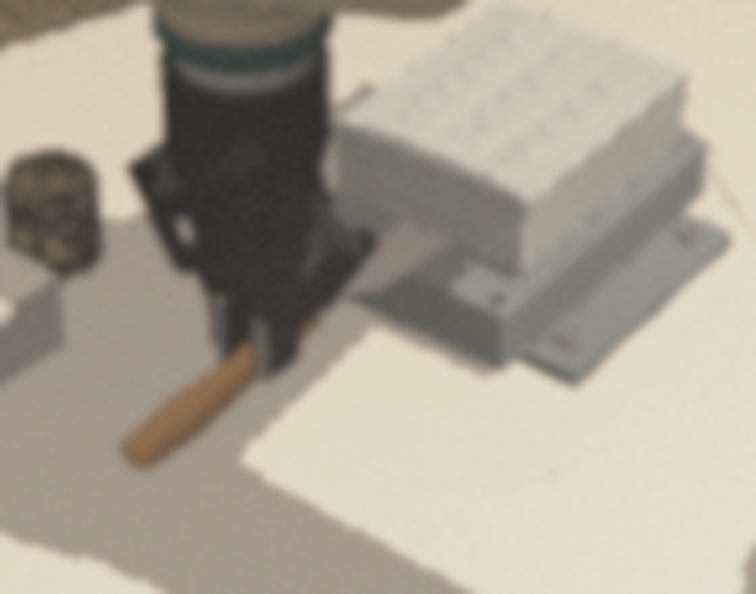

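Emit:
jog_arm(
  motion="0 0.002 -0.006 0 0;0 0.004 -0.016 0 0;0 0.006 -0.026 0 0;0 0.009 -0.036 0 0;0 0.012 -0.046 0 0;0 0.016 -0.055 0 0;0 0.018 -0.061 0 0;0 0.018 -0.061 0 0",
)

```text
t: 10.45
tool_pos: [567.5, 102.4, 94.0]
ee_rot: [[0.997, 0.077, 0.004], [0.077, -0.997, 0.004], [0.004, -0.003, -1.0]]
ft_force: [0.2, 0.9, -1.3]
finger_gap: 15.6
```

```bash
python3 -c "
from h import *
import cv2
tip(0,15.7,136.2)
a=bot.grab_frame('scene')[160:310,220:420,::-1]
cv2.imwrite('pics/scene10.png',cv2.resize(a,None,fx=4,fy=4,interpolation=cv2.INTER_CUBIC))
a=bot.grab_frame('side')[140:300,240:400,::-1]
cv2.imwrite('pics/side10.png',cv2.resize(a,None,fx=3.7,fy=3.7,interpolation=cv2.INTER_CUBIC))
"
```

```text
tip now cell 0.6 30.2 110.7
t10.45 pos [567.5 102.4  94. ] psi 4.43 tilt [0.0036 0.0035] | shift mm [ -0.5  14.4 -25.5] turn -0.02 gap 15.6 F [ 0.2  0.9 -1.3] T [ 0.07 -0.01 -0.  ]
```

View pics/scene10.png

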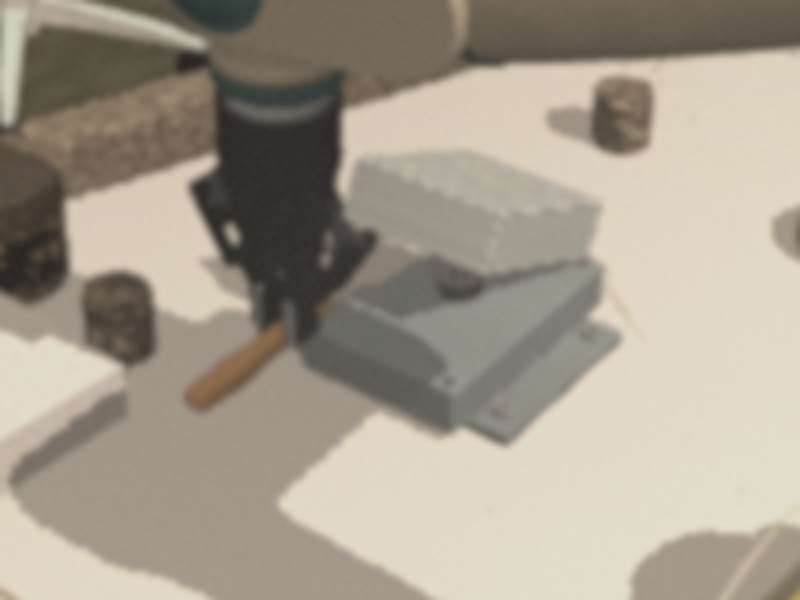

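View pics/side10.png

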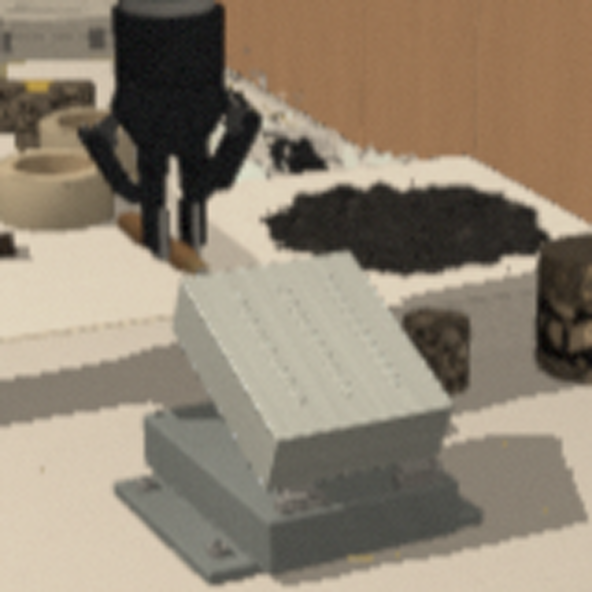

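Emit:
jog_arm(
  motion="0 0.004 -0.009 0 0;0 0.010 -0.018 0 0;0 0.016 -0.027 0 0;0 0.024 -0.036 0 0;0 0.033 -0.045 0 0;0 0.043 -0.054 0 0;0 0.053 -0.062 0 0;-0.001 0.060 -0.067 0 0",
)

```text
t: 11.35
tool_pos: [570.7, 41.3, 160.4]
ee_rot: [[0.997, 0.077, 0.002], [0.077, -0.997, 0.003], [0.003, -0.003, -1.0]]
ft_force: [0.3, 0.2, 0.0]
finger_gap: 15.7
```

```bash
python3 -c "
from h import *
import cv2
tip(0,-58,191.5)
a=bot.grab_frame('scene')[130:310,220:420,::-1]
cv2.imwrite('pics/scene11.png',cv2.resize(a,None,fx=3.3,fy=3.3,interpolation=cv2.INTER_CUBIC))
"
```

```text
tip now cell -1.0 -30.9 177.1
t11.35 pos [570.7  41.3 160.4] psi 4.41 tilt [0.0025 0.0033] | shift mm [  0.9  27.  -14.5] turn -0.04 gap 15.7 F [0.3 0.2 0. ] T [ 0.04 -0.04  0.11]
```

View pics/scene11.png

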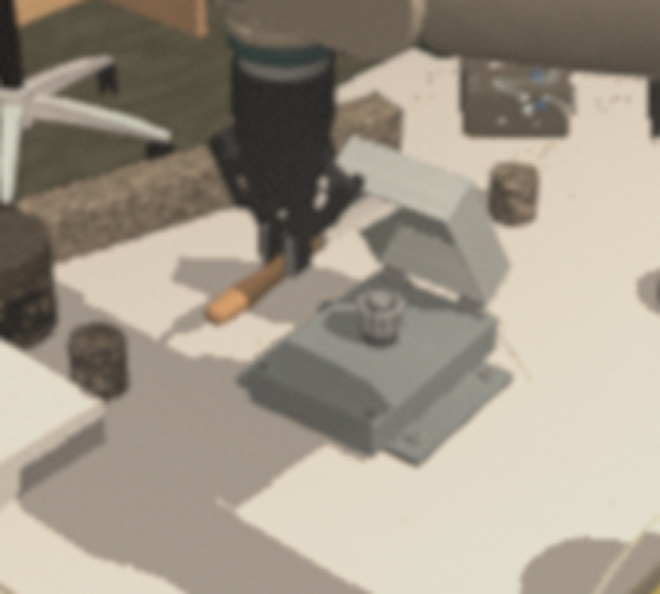

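Emit:
jog_arm(
  motion="0 0.009 -0.006 0 0;0 0.018 -0.011 0 0;0.001 0.028 -0.015 0 0;0.001 0.038 -0.019 0 0;0.001 0.049 -0.021 0 0;0.001 0.060 -0.022 0 0;0.001 0.071 -0.022 0 0;0.001 0.080 -0.022 0 0",
)

```text
t: 12.2
tool_pos: [577.9, -40.3, 182.6]
ee_rot: [[0.997, 0.076, 0.003], [0.076, -0.997, 0.003], [0.003, -0.003, -1.0]]
ft_force: [0.7, -0.5, -1.0]
finger_gap: 15.1
```

```bash
python3 -c "
from h import *
import cv2
tip(0,0,199)
a=bot.grab_frame('scene')[130:310,220:420,::-1]
cv2.imwrite('pics/scene12.png',cv2.resize(a,None,fx=3.3,fy=3.3,interpolation=cv2.INTER_CUBIC))
"
```

```text
tip now cell -0.4 -112.8 199.3
t12.20 pos [577.9 -40.3 182.6] psi 4.35 tilt [0.0029 0.0028] | shift mm [-1.000e-01 -1.128e+02  6.000e-01] turn -0.10 gap 15.1 F [ 0.7 -0.5 -1. ] T [0.01 0.01 0.02]
```

View pics/scene12.png

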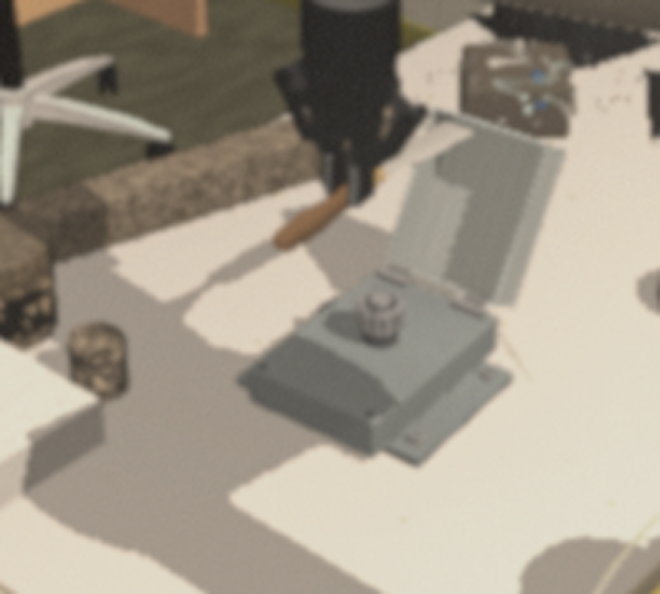

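```bash
python3 -c "
from h import *
go(521,251,60,26.8)
"
```

```text
t12.25 pos [577.9 -41.3 182.5] psi 4.29 tilt [0.0028 0.0021] | shift mm [ -35.2 -295.5  123. ] turn -22.51 gap 15.7 F [-0.3 -1.4 -0.2] T [-0.07  0.01  0.03]
```

Emit:
jog_arm(
  motion="0 -0.040 0 0 0;0 -0.085 0 0 0;0 -0.130 0.005 0 0;-0.005 -0.175 0.025 -3 0;-0.015 -0.215 0.050 -9 0;-0.025 -0.250 0.080 -15 0;-0.033 -0.280 0.105 -20 0;-0.035 -0.2955 0.120 -22.5 0",
)

```text
t: 13.05
tool_pos: [519.1, 252.8, 60.5]
ee_rot: [[0.89, 0.455, -0.001], [0.455, -0.89, 0.001], [0.0, -0.001, -1.0]]
ft_force: [1.1, -1.0, -0.7]
finger_gap: 15.6
```

```bash
python3 -c "
from h import *
import cv2
go(521,251,-16,26.8)
a=bot.grab_frame('scene')[130:360,200:440,::-1]
cv2.imwrite('pics/scene13.png',cv2.resize(a,None,fx=2.6,fy=2.6,interpolation=cv2.INTER_CUBIC))
"
```

```text
t13.05 pos [519.1 252.8  60.5] psi 27.08 tilt [-0.0005  0.0013] | shift mm [ 0.9  2.6 76.5] turn 0.28 gap 15.6 F [ 1.1 -1.  -0.7] T [-0.   -0.05 -0.08]
```

View pics/scene13.png

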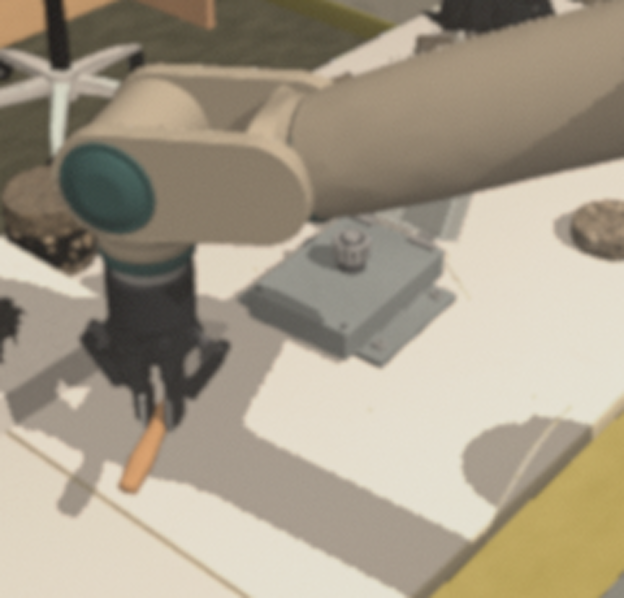

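Cover is open. I'll lower the spatula gently to the table and release.

Emit:
jog_arm(
  motion="0 0.002 0.020 0 0;0 0.002 0.042 0 0;0 0.002 0.060 0 0;0 0.002 0.070 0 0;0 0.002 0.074 0 0;0 0.002 0.076 0 0;0 0.002 0.0765 0 0;0 0.002 0.0765 0 0",
)

```text
t: 13.9
tool_pos: [519.9, 251.9, -16.7]
ee_rot: [[0.89, 0.457, -0.001], [0.457, -0.89, 0.002], [0.0, -0.002, -1.0]]
ft_force: [0.4, -0.8, 1.5]
finger_gap: 15.7
```

```bash
python3 -c "
from h import *
st()
"
```

```text
t13.90 pos [519.9 251.9 -16.7] psi 27.17 tilt [-0.0007  0.0016] | shift mm [0. 0. 0.] turn 27.17 gap 15.7 F [ 0.4 -0.8  1.5] T [-0.13 -0.08  0.06]
```

Emit:
jog_arm(
  motion="0 0 0 0 0.02;0 0 0 0 0.04;0 0 0 0 0.06;0 0 0 0 0.06;0 0 -0.015 0 0.06;0 0 -0.045 0 0.06;0 0 -0.090 0 0.06;0 0 -0.130 0 0.06",
)

```text
t: 14.7
tool_pos: [520.0, 251.8, 116.3]
ee_rot: [[0.89, 0.457, 0.0], [0.457, -0.89, 0.002], [0.001, -0.002, -1.0]]
ft_force: [0.7, 0.9, -0.3]
finger_gap: 59.8
```

```bash
python3 -c "
from h import *
import cv2
st()
cv2.imwrite('pics/w14.png',bot.grab_frame('wrist')[:,:,::-1])
a=bot.grab_frame('side')
cv2.imwrite('pics/side14.png',a[:,:,::-1])
"
```

```text
t14.70 pos [520.  251.8 116.3] psi 27.17 tilt [0.0003 0.0021] | shift mm [0. 0. 0.] turn 27.17 gap 59.8 F [ 0.7  0.9 -0.3] T [ 0.02 -0.04  0.01]
```

View pics/w14.png

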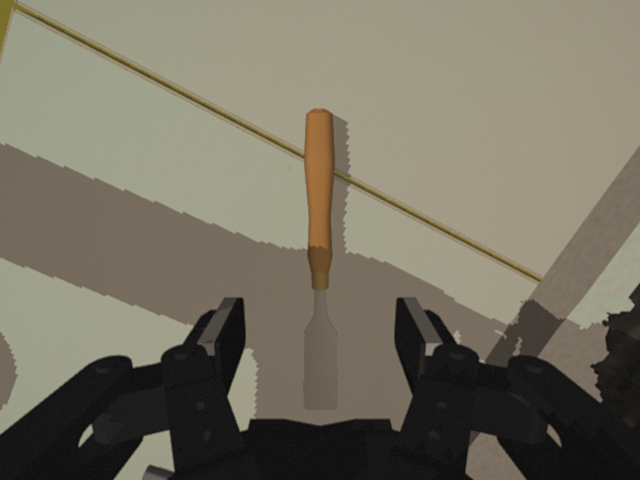

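View pics/side14.png

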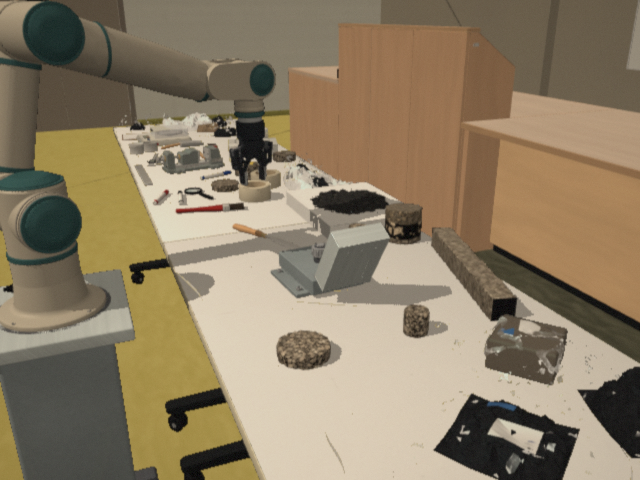

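The wrist view shows the spatula flat on the table, from its handle end at (319,110) to its tip at (320,408). The side view shows the cover leaning back, with the nut exposed at about (318,248).

```bash
python3 -c "
from h import *
go(650,-85,180,85)
"
```

```text
t14.80 pos [523.3 253.1 122. ] psi 27.18 tilt [0.0117 0.0067] | shift mm [-40.9 358.7 -58.7] turn -57.82 gap 59.7 F [ 0.8 -0.4  0.3] T [ 0.04 -0.03 -0.  ]
```

Emit:
jog_arm(
  motion="-0.003 0.045 -0.040 -6 0.06;-0.008 0.090 -0.058 -14 0.06;-0.014 0.138 -0.058 -22 0.06;-0.020 0.186 -0.058 -30 0.06;-0.026 0.234 -0.058 -38 0.06;-0.032 0.282 -0.058 -46 0.06;-0.038 0.328 -0.058 -54 0.06;-0.041 0.358 -0.058 -58 0.06",
)

```text
t: 15.6
tool_pos: [649.8, -87.6, 179.5]
ee_rot: [[0.081, 0.997, 0.012], [0.997, -0.081, 0.006], [0.007, 0.011, -1.0]]
ft_force: [0.6, -0.4, 0.3]
finger_gap: 60.0
```

```bash
python3 -c "
from h import *
import cv2,pickle
st();p=bot.camera_params('wrist');pickle.dump(p,open('w15.pkl','wb'))
cv2.imwrite('pics/w15.png',bot.grab_frame('wrist')[:,:,::-1]); st()
print(proj(p,[*S,82]))
"
```

```text
t15.60 pos [649.8 -87.6 179.5] psi 85.35 tilt [0.0117 0.0063] | shift mm [0. 0. 0.] turn 85.35 gap 60.0 F [ 0.6 -0.4  0.3] T [ 0.03 -0.02  0.01]
t15.65 pos [650.5 -92.2 178.8] psi 85.23 tilt [0.0117 0.0043] | shift mm [0. 0. 0.] turn 85.23 gap 59.6 F [ 1.7 -4.2 -0.1] T [-0.12 -0.08  0.01]
(np.float64(307.56979250117286), np.float64(137.8007083722348))
```

View pics/w15.png

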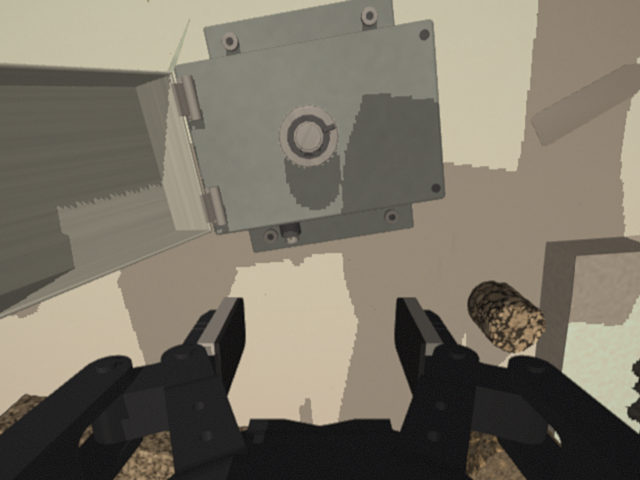

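```bash
python3 - <<'E'
from h import *
import pickle,cv2
p=pickle.load(open('w15.pkl','rb'))
a=cv2.imread('pics/w15.png')[95:180,265:350]
cv2.imwrite('pics/w15z.png',cv2.resize(a,None,fx=7,fy=7,interpolation=cv2.INTER_CUBIC))
E
```

```text
(no output)
```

View pics/w15z.png

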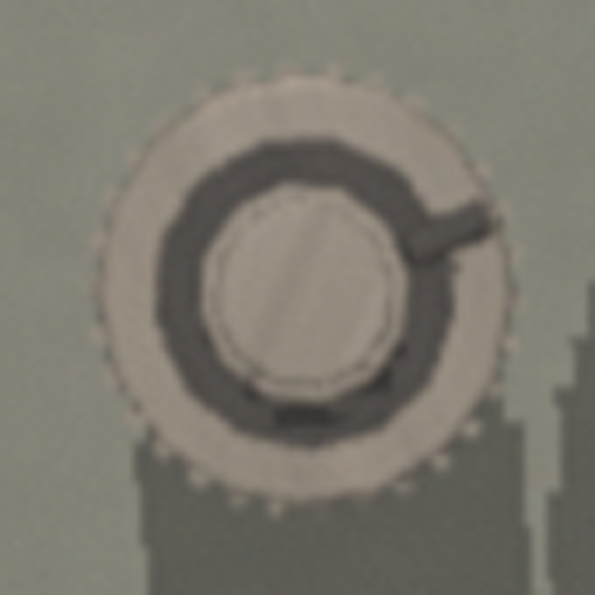

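```bash
python3 - <<'E'
from h import *
import pickle
p=pickle.load(open('w15.pkl','rb'))
c=ray(p,308.4,136.2,82);r=ray(p,334,126.2,82.5)
print(c,r);d=(r-c)[:2];print('turn',np.arctan2(d@EY,d@EX),'stud top',ray(p,308.6,136.6,87))
go(c[0],c[1],100,85)
E
```

```text
[580.82015944 -88.65384488  82.        ] [575.8592244  -71.17227913  82.5       ]
turn 1.7696404833729251 stud top [581.03067628 -88.43276117  87.        ]
t15.65 pos [650.5 -92.2 178.8] psi 85.23 tilt [0.0117 0.0043] | shift mm [ -2.6 -70.6  78. ] turn 0.23 gap 59.6 F [ 1.7 -4.2 -0.1] T [-0.12 -0.08  0.01]
```

Emit:
jog_arm(
  motion="0 -0.035 0 0 0.07;-0.002 -0.065 0.015 0 0.07;-0.003 -0.0705 0.040 0 0.07;-0.003 -0.0705 0.065 0 0.07;-0.003 -0.0705 0.077 0 0.07;-0.003 -0.0705 0.078 0 0.07;-0.003 -0.0705 0.078 0 0.07;-0.003 -0.0705 0.078 0 0.07",
)

```text
t: 16.45
tool_pos: [581.8, -89.1, 101.6]
ee_rot: [[0.083, 0.996, 0.014], [0.997, -0.083, 0.004], [0.005, 0.014, -1.0]]
ft_force: [0.9, 0.0, 0.5]
finger_gap: 70.0
```

```bash
python3 -c "
from h import *
import cv2
go(581.2,-88.8,36,85)
p=bot.camera_params('wrist');cv2.imwrite('pics/w16.png',bot.grab_frame('wrist')[:,:,::-1])
print(proj(p,[581.2,-88.8,82]),bot.state()['joints'].round(2))
"
```

```text
t16.45 pos [581.8 -89.1 101.6] psi 85.24 tilt [0.0141 0.0037] | shift mm [-0.  -1.5 65.6] turn 0.24 gap 70.0 F [0.9 0.  0.5] T [ 0.01  0.02 -0.01]
(np.float64(319.65522503068894), np.float64(273.3562607443026)) [-0.22  0.28  1.37  0.01  1.49 -1.71]
```

View pics/w16.png

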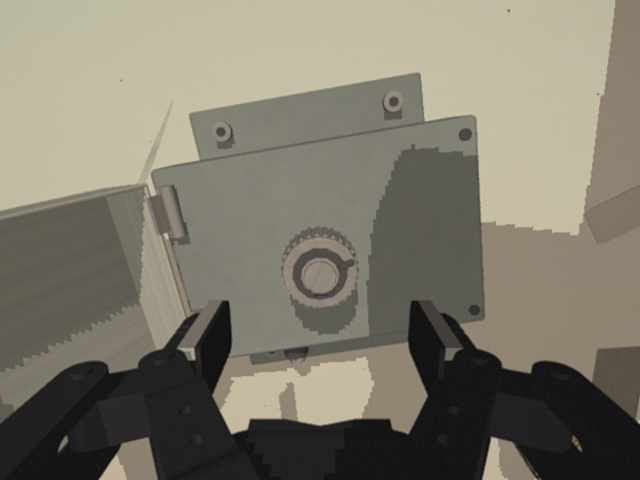

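Emit:
jog_arm(
  motion="0 -0.002 0.015 0 0.065;0 -0.002 0.030 0 0.06;0 -0.002 0.043 0 0.06;0 -0.002 0.054 0 0.06;0 -0.002 0.062 0 0.06;0 -0.002 0.065 0 0.06;0 -0.002 0.065 0 0.06;0 -0.002 0.065 0 0.06",
)

```text
t: 17.3
tool_pos: [581.1, -88.8, 37.1]
ee_rot: [[0.083, 0.996, 0.015], [0.997, -0.083, 0.003], [0.005, 0.015, -1.0]]
ft_force: [0.1, -0.6, 0.1]
finger_gap: 60.0
```

```bash
python3 -c "
from h import *
import cv2
go(580.5,-88.8,36,85)
a=bot.grab_frame('side')
cv2.imwrite('pics/side17.png',cv2.resize(a[180:310,250:410,::-1],None,fx=4.6,fy=4.6,interpolation=cv2.INTER_CUBIC))
"
```

```text
t17.30 pos [581.1 -88.8  37.1] psi 85.24 tilt [0.0151 0.0035] | shift mm [-0.  -0.6  1.1] turn 0.24 gap 60.0 F [ 0.1 -0.6  0.1] T [-0.    0.01  0.05]
```

View pics/side17.png

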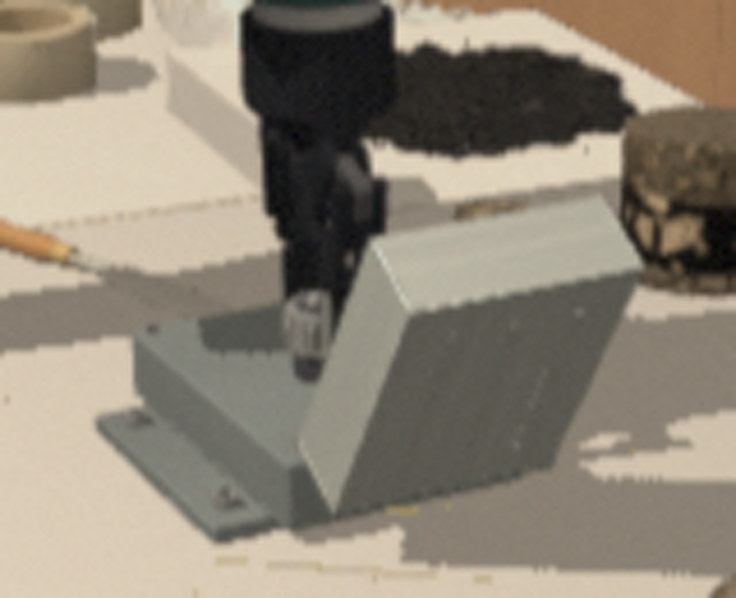

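Emit:
jog_arm(
  motion="0 -0.0005 0.001 0 0.05;0 -0.0005 0.001 0 0.044;0 -0.0005 0.001 0 0.04;0 -0.0005 0.001 0 0.035;0 -0.0005 0.001 0 0.03;0 -0.0005 0.001 0 0.03;0 -0.0005 0.001 0 0.03;0 -0.0005 0.001 0 0.03",
  squeeze=50,
)

```text
t: 18.15
tool_pos: [580.8, -88.8, 36.7]
ee_rot: [[0.083, 0.996, 0.016], [0.997, -0.083, 0.003], [0.005, 0.015, -1.0]]
ft_force: [-3.6, 0.7, 6.1]
finger_gap: 38.5
```

```bash
python3 -c "
from h import *
import cv2
st()
cv2.imwrite('pics/w18.png',bot.grab_frame('wrist')[:,:,::-1]);st()
a=bot.grab_frame('scene')
cv2.imwrite('pics/scene18.png',cv2.resize(a[180:290,270:400,::-1],None,fx=5.5,fy=5.5,interpolation=cv2.INTER_CUBIC))
"
```

```text
t18.15 pos [580.8 -88.8  36.7] psi 85.24 tilt [0.0157 0.0034] | shift mm [0. 0. 0.] turn 85.24 gap 38.5 F [-3.6  0.7  6.1] T [ 0.07  0.42 -0.03]
t18.20 pos [580.8 -88.8  36.7] psi 85.24 tilt [0.0157 0.0034] | shift mm [0. 0. 0.] turn 85.24 gap 38.4 F [-2.3  1.2  5.5] T [ 0.16  0.39 -0.01]
```

View pics/w18.png

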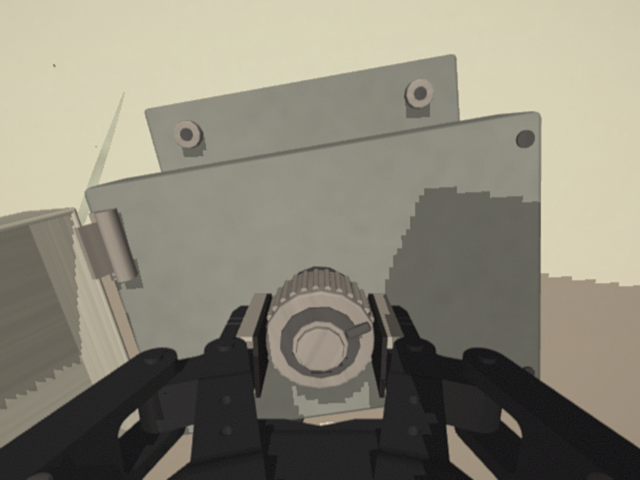

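View pics/scene18.png

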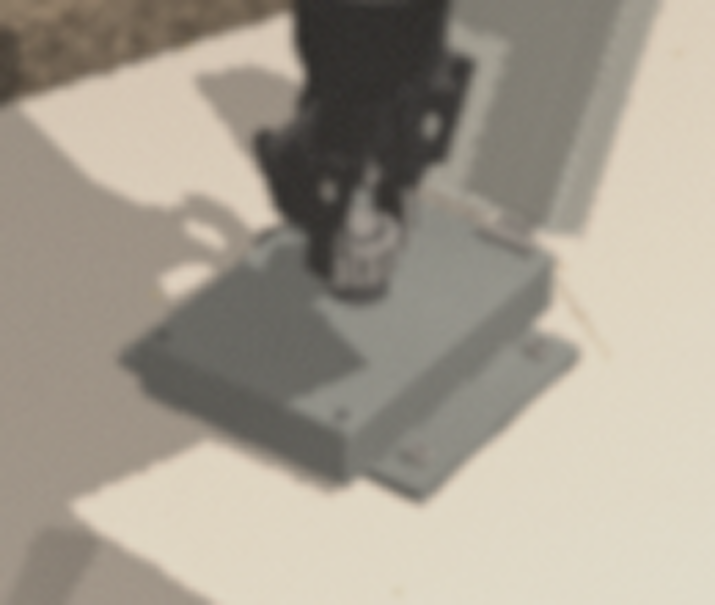

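Emit:
jog_arm(
  motion="0 0 0 5 0.03;0 0 0.0001 11 0.03;0 0 0.0002 17 0.03;0 0 0.0003 23 0.03;0 0 0.0003 29 0.03;0 0 0.0004 35 0.03;0 0 0.0005 41 0.03;0 0 0.0005 45 0.03",
)

```text
t: 19.05
tool_pos: [581.0, -88.4, 36.3]
ee_rot: [[0.765, 0.643, 0.016], [0.643, -0.766, 0.004], [0.015, 0.008, -1.0]]
ft_force: [-0.8, 1.4, 3.3]
finger_gap: 38.2
```

```bash
cat >> h.py <<'E'
def nut(name):
    import cv2
    st();p=bot.camera_params('wrist');a=bot.grab_frame('wrist')[:,:,::-1]
    cv2.imwrite('pics/%s.png'%name,cv2.resize(a[240:420,220:420],None,fx=3.2,fy=3.2,interpolation=cv2.INTER_CUBIC))
def ribang(p,c,r):
    f=lambda q,z: ray(p,220+q[0]/3.2-.3,240+q[1]/3.2-.3,z)
    d=(f(r,82.5)-f(c,82.5))[:2];return np.degrees(np.arctan2(d@EY,d@EX))
E
python3 -c "
from h import *
nut('n19')"
```

```text
t19.05 pos [581.  -88.4  36.3] psi 40.04 tilt [0.0162 0.0038] | shift mm [0. 0. 0.] turn 40.04 gap 38.2 F [-0.8  1.4  3.3] T [0.13 0.2  0.07]
```

View pics/n19.png

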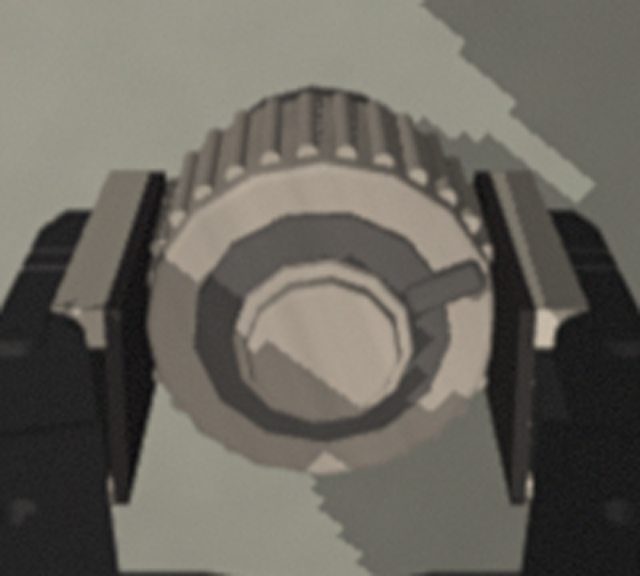

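Emit:
jog_arm(
  motion="0 0 0 5 0.03;0 0 0.0001 11 0.03;0 0 0.0002 17 0.03;0 0 0.0003 23 0.03;0 0 0.0003 29 0.03;0 0 0.0004 35 0.03;0 0 0.0005 41 0.03;0 0 0.0005 46 0.03",
)

```text
t: 19.9
tool_pos: [581.5, -88.2, 35.8]
ee_rot: [[0.994, -0.108, 0.017], [-0.109, -0.994, 0.004], [0.017, -0.006, -1.0]]
ft_force: [3.2, 1.0, 0.8]
finger_gap: 38.6
```

```bash
python3 -c "
from h import *
st()"
```

```text
t19.90 pos [581.5 -88.2  35.8] psi -6.23 tilt [0.0173 0.004 ] | shift mm [0. 0. 0.] turn -6.23 gap 38.6 F [3.2 1.  0.8] T [ 0.13 -0.12  0.07]
```

Emit:
jog_arm(
  motion="0 0 0 1 0.03;0 0 0.0000 2 0.03;0 0 0.0000 3 0.03;0 0 0.0000 4 0.03;0 0 0.0000 4.5 0.03;0 0 0.0001 5 0.03;0 0 0.0001 5.5 0.03;0 0 0.0001 6 0.03",
)

```text
t: 20.7
tool_pos: [581.6, -88.2, 35.8]
ee_rot: [[0.977, -0.212, 0.018], [-0.212, -0.977, 0.004], [0.016, -0.008, -1.0]]
ft_force: [1.7, 1.0, 1.8]
finger_gap: 38.4
```

```bash
python3 -c "
from h import *
st()"
```

```text
t20.70 pos [581.6 -88.2  35.8] psi -12.26 tilt [0.0176 0.004 ] | shift mm [0. 0. 0.] turn -12.26 gap 38.4 F [1.7 1.  1.8] T [ 0.07 -0.02  0.01]
```

Emit:
jog_arm(
  motion="0 0 0 0.5 0.03;0 0 0 1 0.03;0 0 0 1.5 0.03;0 0 0 2 0.03;0 0 0 2.5 0.03;0 0 0 3 0.03;0 0 0 3.5 0.03;0 0 0.0001 4 0.03",
)

```text
t: 21.5
tool_pos: [581.6, -88.2, 35.7]
ee_rot: [[0.96, -0.281, 0.018], [-0.281, -0.96, 0.004], [0.016, -0.009, -1.0]]
ft_force: [2.4, 1.3, 2.0]
finger_gap: 38.6
```

```bash
python3 -c "
from h import *
nut('n21')"
```

```text
t21.50 pos [581.6 -88.2  35.7] psi -16.31 tilt [0.0177 0.004 ] | shift mm [0. 0. 0.] turn -16.31 gap 38.6 F [2.4 1.3 2. ] T [ 0.03 -0.04  0.07]
```

View pics/n21.png

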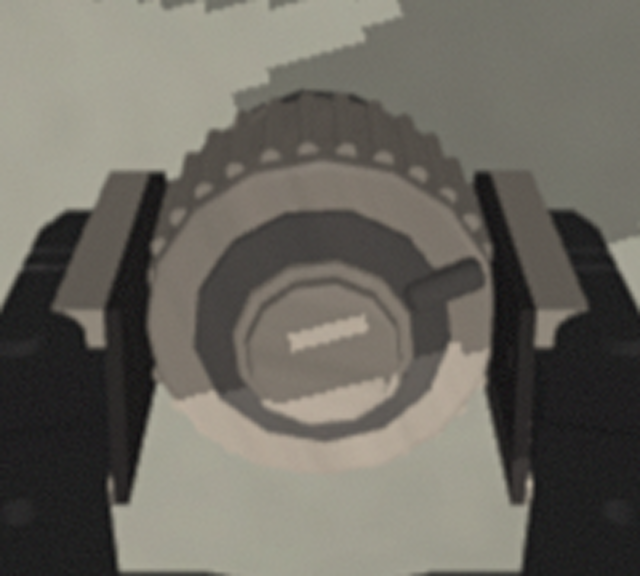

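Emit:
jog_arm(
  motion="0 0 0 0.5 0.03;0 0 0 1 0.03;0 0 0 1.5 0.03;0 0 0 2 0.03;0 0 0 2.5 0.03;0 0 0 3 0.03;0 0 0 3.5 0.03;0 0 0 4 0.03",
)

```text
t: 22.35
tool_pos: [581.6, -88.2, 35.7]
ee_rot: [[0.938, -0.347, 0.018], [-0.347, -0.938, 0.004], [0.015, -0.01, -1.0]]
ft_force: [3.4, -0.0, 0.4]
finger_gap: 38.6
```

```bash
python3 -c "
from h import *
nut('n22')"
```

```text
t22.35 pos [581.6 -88.2  35.7] psi -20.32 tilt [0.0177 0.0037] | shift mm [0. 0. 0.] turn -20.32 gap 38.6 F [ 3.4 -0.   0.4] T [-0.1  -0.15  1.1 ]
```

View pics/n22.png

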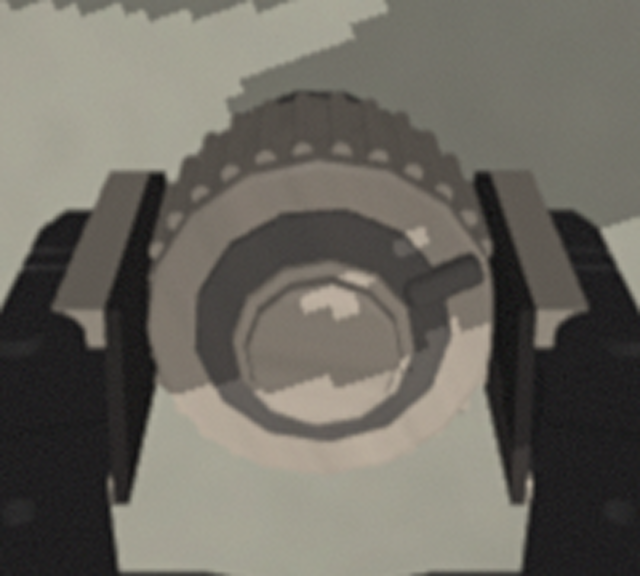

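Emit:
jog_arm(
  motion="0 0 0 -0.2 0.03;0 0 0 -0.4 0.03;0 0 0 -0.6 0.03;0 0 0 -0.8 0.03;0 0 0 -1 0.03;0 0 0 -1 0.03;0 0 0 -1 0.03;0 0 0 -1 0.03",
)

```text
t: 23.2
tool_pos: [581.6, -88.2, 35.7]
ee_rot: [[0.943, -0.331, 0.018], [-0.331, -0.944, 0.004], [0.015, -0.009, -1.0]]
ft_force: [3.4, 0.5, 1.3]
finger_gap: 38.1
```

```bash
python3 -c "
from h import *
st()"
```

```text
t23.20 pos [581.6 -88.2  35.7] psi -19.35 tilt [0.0177 0.0037] | shift mm [0. 0. 0.] turn -19.35 gap 38.1 F [3.4 0.5 1.3] T [-0.01 -0.14  0.66]
```

Emit:
jog_arm(
  motion="0 0 0 -4 0.03;0 0 -0.0001 -10 0.03;0 0 -0.0002 -16 0.03;0 0 -0.0003 -22 0.03;0 0 -0.0003 -28 0.03;0 0 -0.0004 -34 0.03;0 0 -0.0005 -40 0.03;0 0 -0.0005 -45 0.03",
)

```text
t: 24.0
tool_pos: [581.1, -88.3, 36.1]
ee_rot: [[0.9, 0.435, 0.016], [0.435, -0.9, 0.004], [0.016, 0.004, -1.0]]
ft_force: [0.1, 0.5, 2.4]
finger_gap: 37.9
```

```bash
python3 -c "
from h import *
s=bot.state()['tool_pos'];go(*s,72.1)"
```

```text
t24.00 pos [581.1 -88.3  36.1] psi 25.80 tilt [0.0164 0.004 ] | shift mm [0. 0. 0.] turn -46.30 gap 37.9 F [0.1 0.5 2.4] T [-0.08  0.39 -0.06]
```

Emit:
jog_arm(
  motion="0 0 0 -5 0.03;0 0 -0.0001 -12 0.03;0 0 -0.0002 -19 0.03;0 0 -0.0003 -26 0.03;0 0 -0.0004 -33 0.03;0 0 -0.0005 -40 0.03;0 0 -0.0005 -45 0.03;0 0 -0.0005 -46.3 0.03",
)

```text
t: 24.8
tool_pos: [580.8, -88.7, 36.6]
ee_rot: [[0.307, 0.952, 0.016], [0.952, -0.307, 0.004], [0.008, 0.014, -1.0]]
ft_force: [-0.6, -1.3, 1.9]
finger_gap: 38.3
```

```bash
python3 -c "
from h import *
import pickle
pickle.dump(bot.camera_params('wrist'),open('n24.pkl','wb'))
nut('n24')
import cv2
for n in('side','scene'): cv2.imwrite('pics/%s24.png'%n,bot.grab_frame(n)[:,:,::-1])
st()"
```

```text
t24.80 pos [580.8 -88.7  36.6] psi 72.11 tilt [0.0157 0.0038] | shift mm [0. 0. 0.] turn 72.11 gap 38.3 F [-0.6 -1.3  1.9] T [-0.23  0.09 -0.01]
t24.95 pos [580.8 -88.6  36.6] psi 71.96 tilt [0.0157 0.0036] | shift mm [0. 0. 0.] turn 71.96 gap 38.3 F [-0.8 -1.9  3.2] T [-0.36  0.24  0.04]
```

View pics/n24.png

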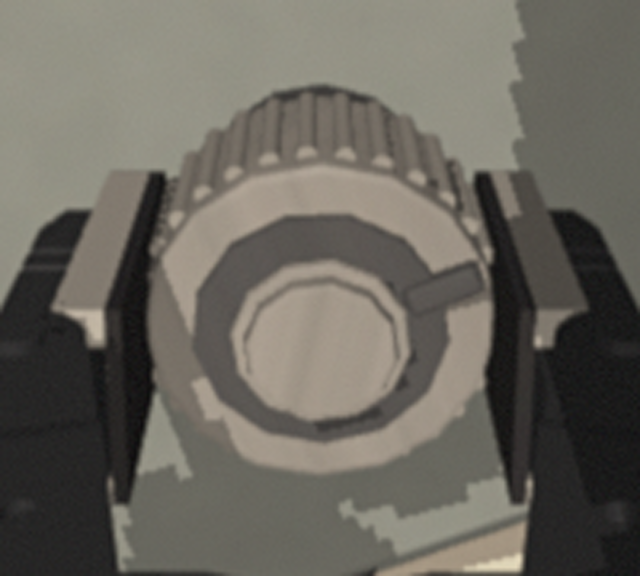

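View pics/side24.png

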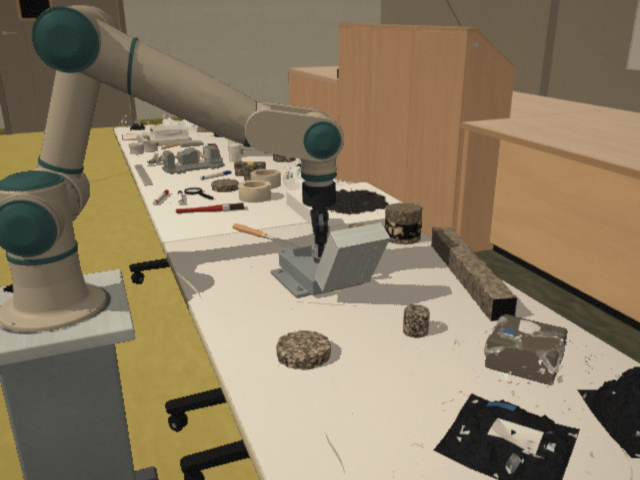

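View pics/scene24.png

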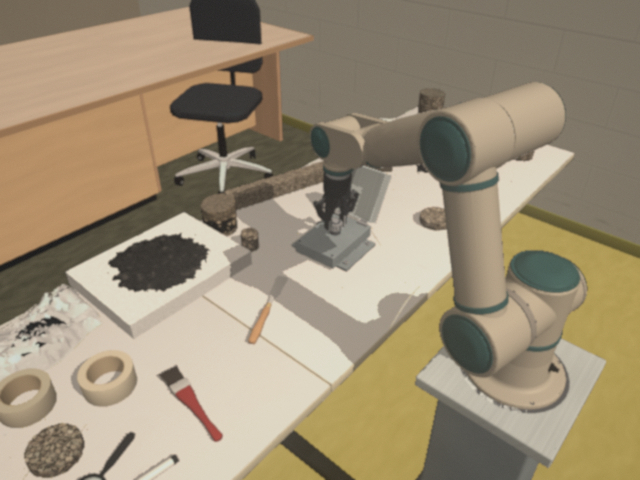

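```bash
python3 -c "
from h import *
import pickle
p=pickle.load(open('n24.pkl','rb'))
print(ribang(p,(320,316),(480,275)),ribang(p,(320,316),(442,288)))
p=pickle.load(open('w15.pkl','rb'))
f=lambda q: ray(p,265+q[0]/7-.43,95+q[1]/7-.43,82.5)
for c,r in(((305,290),(488,218)),((410,255),(488,218))):
  d=(f(r)-f(c))[:2];print(np.degrees(np.arctan2(d@EY,d@EX)))
"
```

```text
83.52878708511464 81.9154866841135
101.5183417749837
105.32274475400628
```

```bash
python3 -c "
from h import *
import pickle
p=pickle.load(open('n24.pkl','rb'))
Z=lambda X:((np.array(proj(p,X))-[220,240])+.3)*3.2
# stud top centre seen at (322,345) zoom, z=87 -> axis xy
ax=ray(p,220+326/3.2-.3,240+347/3.2-.3,87);print('axis from stud top',ax, 'nut top centre proj',Z([ax[0],ax[1],82]))
for a in(80,85,90,95):
  d=np.cos(np.radians(a))*EX+np.sin(np.radians(a))*EY
  print(a,Z([*(ax[:2]+11*d),82.5]).round(1),Z([*(ax[:2]+19*d),82.5]).round(1))
"
```

```text
axis from stud top [580.89388882 -88.15660947  87.        ] nut top centre proj [325.42063374 322.43956999]
80 [422.  305.7] [492.8 291.7]
85 [420.  298.3] [489.5 278.8]
90 [417.3 291.1] [485.  266.2]
95 [413.8 284.1] [479.2 253.9]
```

```bash
python3 -c "
from h import *
st();print(bot.job_done());st()"
```

```text
t24.95 pos [580.8 -88.6  36.6] psi 71.96 tilt [0.0157 0.0036] | shift mm [0. 0. 0.] turn 71.96 gap 38.3 F [-0.8 -1.9  3.2] T [-0.36  0.24  0.04]
the job is handed in; nothing more can be done
None
the job is handed in; nothing more can be done
```

The job is done and handed in at about 25 s. The cover is open on its stop, the spatula is flat on the table, and the gripper still holds the nut a quarter turn off its seat.

- **Spatula:** My first grasp closed on nothing. The real fingertips end about 18 mm short of the reported TCP. I re-gripped lower at a 15.6 mm gap and the handle held through the whole lift.
- **Cover:** The blade went about 26 mm under the free edge, and I followed the cover's arc with the fingers kept clear of it. The side view shows the cover leaning back on its stop. The spatula lies close to where it was picked up.
- **Nut:** It turned about 103° clockwise until it bottomed out; the wrist torque rose from 0.07 to 1.1 N m. I then backed it off 90° from the zero-torque point.
- **Last checks:** The gap was 38.3 mm on the nut, wrist forces were under 4 N, and in the last side and scene views the specimens stood where they were.

**Checks that disagreed:** The nut's index rib reads 82° to 87° in the final wrist picture, depending on how it is measured, against 90° from the stop. I trusted the stop, because the rib reading depends on small pixel errors. The tool also picked up a tilt of about 0.9° along the way, which I left uncorrected.

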